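# Load and unlock the see-saw rocker

### The job

Get the see-saw rocker ready for a run: with its lock blade still in place, set all the sample tins from the bench flat in the tin bay of the tray (in one layer) and stand every vial in one of the tray's rings, spread so that both sides weigh the same. Then pull the lock blade out and hang it by its eye on the peg of the stand, so that the tray is left free, with everything on it, and lying level. Do not knock the beaker over; the tins may get bumped out of place on the way.

Things in the scene. Friction and masses are not known exactly. Their poses are not given: they have to be found in the camera images.
- rocker: See-saw rocker: fixed grey housing 165 x 190 x 49 mm (x from -67 to 97 mm), aluminium tray pivoted on top. Origin on the bench under the pivot; x away from the robot, y along the tray, z up. Lock socket: steel block on a foot 100 mm wide in front (foot ends at x = -135 mm); slot at x = -125 mm, 38 (y) by 8 mm (x), floor at z = 12 mm, mouth at z = 50 mm.
- tray (a joint): Tilt of the tray about its pivot (the rocker's x axis, 105 mm above the bench), 0 = level, positive = the +y end up; stops at +-0.14 rad. A weak centring spring (0.8 N m/rad) carries it, so with the lock out one tin too many on a side takes it to its stop, and one vial on one end only tips it about 0.07 rad.
- bay (a point): Middle of the tin bay, on the tray's floor (120 mm above the bench when level); turns with the tray, axes as the rocker's at level. The bay is the near half of the tray: flat, 74 mm wide in x and 306 mm long in y, with 7 mm high rims all round; a line across its middle marks the pivot. It has room for four tins in a row along y. The lock blade stands 88 mm in front (-x) of this point.
- ring0 (a point): Vial ring at the -y end of the far half of the tray: upright grey ring, bore 31 mm, outside 39 mm, 24 mm high. The point is on the tray's floor at the centre of the ring, 90 mm from the pivot line, 87 mm behind (+x) the bay's middle row.
- ring1 (a point): The same ring in the middle, on the pivot line.
- ring2 (a point): The same ring at the +y end, 90 mm from the pivot line.
- lock: Tray lock: flat aluminium blade standing upright, 34 mm wide (y), 6 mm thick (x), 168 mm high (z), 0.08 to 0.17 kg. Origin at the centre of its foot. It stands loose in the rocker's socket (38 mm deep), between the two prongs of a fork hanging from the tray (37 mm apart, from 59 to 115 mm above the bench), and so holds the tray still. It pulls straight up (130 mm clears everything in front of the tray); it can be gripped across its 34 mm width at the top.
- eye (a point): Centre of the rectangular eye (20 mm wide, 22 mm high) through the lock blade, 148 mm above its foot, 20 mm below its top edge; the eye's axis is the blade's x.
- peg_stand: Fixed stand: base plate 100 x 80 x 10 mm, post 14 x 18 mm at x = +20 mm rising to 210 mm, and a round steel peg of 8 mm diameter that points to the stand's -x (towards the robot), 58 mm free of the post and rising a little to its tip, which has a 12 mm ball at x = -45 mm, z = 204 mm. Origin under the plate's middle.
- peg (a point): Point on the peg's centre line, about half way along it, 200 mm above the bench; axes as the stand's (the peg runs along x, tip towards -x).
- beaker: Glass beaker, 57 mm across, 71 mm high, standing on the bench in front of the rocker; a bystander. Origin under its middle. (Other bystander: the tall fixed green bath at the back right; its front and handle lie 0.59 m ahead of the robot base, from 0.25 m to the right outwards.)
- tin0: Round white sample tin with lid, 58 mm across, 34 mm high, 0.15 kg, all alike in weight; origin at the centre of its underside, z up. Two to four of the tins are there.
- tin1: Round white sample tin with lid, 58 mm across, 34 mm high, 0.15 kg, all alike in weight; origin at the centre of its underside, z up. Two to four of the tins are there.
- tin2: Round white sample tin with lid, 58 mm across, 34 mm high, 0.15 kg, all alike in weight; origin at the centre of its underside, z up. Two to four of the tins are there.
- tin3: Round white sample tin with lid, 58 mm across, 34 mm high, 0.15 kg, all alike in weight; origin at the centre of its underside, z up. Two to four of the tins are there.
- vial0: Screw-capped sample vial, 26 mm across, 59 mm high, 0.05 kg, all alike in weight; origin at the centre of its underside, z up. Two or three of the vials are there.
- vial1: Screw-capped sample vial, 26 mm across, 59 mm high, 0.05 kg, all alike in weight; origin at the centre of its underside, z up. Two or three of the vials are there.
- vial2: Screw-capped sample vial, 26 mm across, 59 mm high, 0.05 kg, all alike in weight; origin at the centre of its underside, z up. Two or three of the vials are there.
There are look-alikes about, which are no part of the job. What is shaped like the tin1 but purple is not meant.

How it is judged:
By the outcome, as a careful person would: the job done as asked, in the order asked, and still so for the second after the job is handed in, with the robot touching nothing.
Of tin0, tin1, tin2, tin3 only 2 to 4 are there at a start; the rules pass over those that are not, and their reading is None.
Of vial0, vial1, vial2 only 2 to 3 are there at a start; the rules pass over those that are not, and their reading is None.
At some moment in a run one of tin0, tin1, tin2, tin3 may be knocked a few centimetres aside while the robot is not near it.
It also fails if it takes over 210 s, if anything falls off the work surface, if the arm or the gripper's body presses on something with over 40 N, if the wrist force passes 120 N, or if a joint passes its speed limit or range.

### The arm

A 6-joint arm with a two-finger parallel gripper is mounted at the origin on a cart in front of the work surface, level with it; the furniture and walls round the work are solid. World frame = base frame: x ahead of the robot, y to its left, z up, the work surface at z = 0. Lengths are in m, angles in rad, forces in N, time in s.
With the tool pointing down it reaches from about 0.35 to 0.85 m from the base axis. Payload 8.1 kg.
Tool frame: the origin (TCP) lies between the finger pads; the fingertips stand 14 mm ahead of it and the grasp point (between the pads) lies 5 mm behind it; z points along the fingers, y is the line along which they close (so a half turn about z gives the same grasp; the last joint's range is limited). The gripper opens to 93 mm and grips with 3 to 60 N. Pads are 15 mm wide; open, the fingers measure 128 mm over their backs; the gripper's body (75 mm by 188 mm) begins 65 mm behind the grasp point.
Start: joints at [-1.355, 0.13, 1.488, -0, 1.523, -0.085], TCP at [0.178, -0.573, 0.233] pointing down, gripper open.
Joint ranges: [-2.96, 2.96], [-0.89, 2.26], [0.02, 2.5], [-1.34, 4.48], [0, 2.73], [-2.66, 2.66]. Speed limits (rad/s): [2.39, 2.39, 2.79, 3.14, 3.14, 3.14].

### API

Orientations are given as a rotation vector (axis times angle).
In Python, from plant import robot gives the robot as it stands.
- The arm moves only by the tool arm_command, never from a script. Its argument "targets" is a list of rows, each an object of numbers: "x", "y", "z": the shift along the world's x, y, z in units of 500 mm (1.0 is 500 mm); "rx", "ry", "rz": the turn, a rotation vector about the world's x, y, z in units of 2 rad (1.0 is 2 rad); "claw": the closure in counts, from 0 (fully open) to 255 (shut). In form: [{"x": .., "y": .., "z": .., "rx": .., "ry": .., "rz": .., "claw": ..}, ...]. A call has 1 to 10 rows; each row is the pose to reach, as a shift and turn from the pose commanded when the call began; what a row does not reach only later rows make up. A row lasts 1/12 s, in which the tool goes at most 41.7 mm and 7.16 degrees, less where a joint would pass 70% of its speed; a pose out of reach is approached as far as the arm can. A call with a number of a shift or a turn outside -1 to 1 is refused whole. A call with a gripper value outside its range is refused whole. The fingers move at their own pace and stop on an object; "squeeze" is the grip in N (left out, the last holds). Time passes only in rows, so rows that repeat a pose let the fingers close. It gives the time, the measured TCP pose, the force, the opening and the grip force at its end, in the units of the state.
- robot.read_state(): the state, without advancing time (a new reading comes with each control period).
- robot.read_camera(name): name is "scene" or "top" or "wrist"; returns (picture, depth): 384x512x3 uint8, red, green, blue; 384x512 float32, m along the optical axis (not along the pixel's ray), 0 where there is no reading.
- robot.get_calibration(name): a dict with "intrinsics" (3x3 intrinsics, pixels), "origin" and "orientation" of the camera in the world. Camera axes: x right, y up, looking along -z (the intrinsics and any distortion apply to the point x, -y, -z); pixel columns grow to the right and rows downward; lengths in m; the calibration is good to about 2 mm. A picture is of the moment at which its call begins: read the wrist's pose just before it. get_calibration takes no time and is no camera call; for the wrist camera it gives the pose at the moment of the call.
- robot.close_job(): hands the job in; it is judged then, once.
The state is a dict: "t": time; "q": joint angles; "dq": joint speeds; "joint_torque": joint torques, N m; "tool_pos": TCP position; "orientation": TCP orientation; "force": force on the tool from outside, world axes, zero at the start; "wrist_torque": the same for the moment, N m; "opening": finger opening in m; "gripper_force": force on a finger pad.
Only numpy, scipy, OpenCV 4.12 (cv2) and the standard library are available. Lean on these libraries where they do the work, as an engineer would, in place of code of your own. Each camera call takes 0.05 s, during which the arm holds its last target. There are 200 camera calls.

## Working session

There is one attempt and no reset: what is moved stays moved. The work goes in short steps, Python scripts to look and compute and a tool call to move; the robot and the scene stay as the last step left them, time stands still between calls to the robot, and variables do not carry over. Pictures are saved under pics/ and viewed, at most 16 in all, crops included, and the job is handed in when it is done.

Besides the shell and the picture viewer there is one more tool, called after "Emit:" as name(argument=value, ...) on one line, values as JSON. arm_command: Moves the arm, as the interface text tells. Shifts and turns lie within -1 to 1; 1 stands for 500 mm of shift or 2 rad of turn. Its arguments: {"type":"object","properties":{"targets":{"type":"array","items":{"type":"object","properties":{"x":{"type":"number","minimum":-1,"maximum":1},"y":{"type":"number","minimum":-1,"maximum":1},"z":{"type":"number","minimum":-1,"maximum":1},"rx":{"type":"number","minimum":-1,"maximum":1},"ry":{"type":"number","minimum":-1,"maximum":1},"rz":{"type":"number","minimum":-1,"maximum":1},"claw":{"type":"number"}}}},"squeeze":{"type":"number"}},"required":["targets"]}

```bash
ls; mkdir -p pics; cat > h.py <<'E'
import numpy as np, cv2
from plant import robot
def snap(n,f=None):
    c=robot.get_calibration(n); im,d=robot.read_camera(n)
    if f: cv2.imwrite('pics/'+f,im[:,:,::-1])
    np.savez('%s.npz'%n,im=im,d=d,K=c['intrinsics'],o=c['origin'],R=np.array(c['orientation']),c=str(c))
    return im,d,c
def load(n): return np.load('%s.npz'%n)
def rot(R):
    R=np.array(R,float)
    return R if R.shape==(3,3) else cv2.Rodrigues(R)[0]
def cloud(n):
    z=load(n);K=z['K'];d=z['d'];h,w=d.shape
    u,v=np.meshgrid(np.arange(w),np.arange(h))
    p=np.stack([(u-K[0,2])/K[0,0]*d,-(v-K[1,2])/K[1,1]*d,-d],-1)
    return p@rot(z['R']).T+np.array(z['o']),z['im'],d
E
python3 - <<'E'
from h import *
for n in ('scene','top'):
    im,d,c=snap(n,n+'0.png'); print(n,c)
print(robot.read_state())
E
```

```text
pics
scene {'intrinsics': array([[445.13512074,   0.        , 257.2135692 ],
       [  0.        , 445.13512074, 194.34371704],
       [  0.        ,   0.        ,   1.        ]]), 'origin': array([-0.16010511, -0.92902011,  0.80555884]), 'orientation': array([ 1.01700241, -0.32092356, -0.58462344])}
top {'intrinsics': array([[481.85700516,   0.        , 254.27924076],
       [  0.        , 481.85700516, 195.72916794],
       [  0.        ,   0.        ,   1.        ]]), 'origin': array([0.28286933, 0.00743637, 1.7293559 ]), 'orientation': array([ 0.09837207, -0.12746872, -1.59352214])}
{'t': 0.1, 'q': array([-1.35542978e+00,  1.31092945e-01,  1.48917204e+00, -3.14598807e-07,
        1.52299635e+00, -8.53898760e-02]), 'dq': array([ 2.55407226e-03, -2.25269642e-04, -2.40993383e-03,  1.97370892e-04,
        2.00035110e-03, -2.56725499e-05]), 'joint_torque': array([ 8.26875894e-04, -5.61340499e+01, -4.93096161e+01,  7.70504074e-02,
        2.90937623e-02, -2.98753355e-05]), 'tool_pos': array([ 0.17766732, -0.57257756,  0.23168705]), 'orientation': array([-3.10449182e+00, -4.70399109e-01,  1.70626476e-04]), 'force': array([-0.53683468, -0.43762306, -0.30361421]), 'wrist_torque': array([ 0.01503806, -0.01456042,  0.04750518]), 'gripper_force': 0.0, 'opening': 0.09323692604788295}
```

View pics/scene0.png

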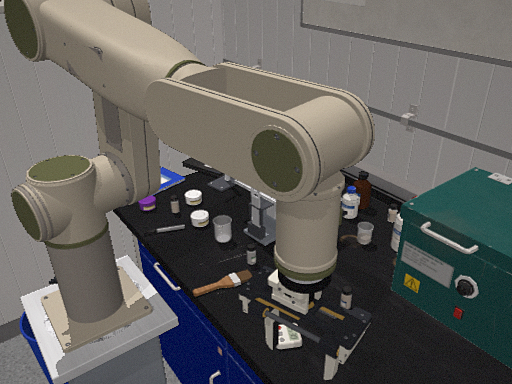

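View pics/top0.png

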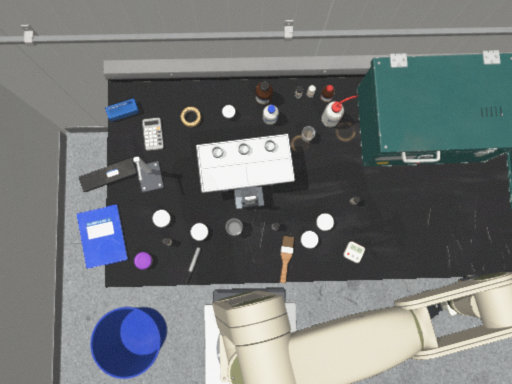

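```bash
python3 - <<'E'
from h import *
P,im,d=cloud('top')
cv2.imwrite('pics/topc.png',cv2.resize(im[80:280,70:380,::-1],None,fx=2.5,fy=2.5,interpolation=cv2.INTER_CUBIC)[:,:800])
for n,(u,v) in dict(A=(162,218),B=(199,232),C=(325,222),D=(310,240),X=(229,112),purple=(143,261),v0=(168,242),v1=(276,227),v2=(354,201),beak=(234,228)).items():
    r=14 if n[0] !='v' else 8
    s=P[v-r:v+r+1,u-r:u+r+1].reshape(-1,3); m=(s[:,2]>.015)&(s[:,2]<.12)
    q=s[m]; h=np.percentile(q[:,2],90); t=q[q[:,2]>h-.006]
    c=(t[:,:2].max(0)+t[:,:2].min(0))/2
    print(n,P[v,u].round(3),'top',h.round(3),'mid',c.round(3),'ext',np.ptp(t[:,:2],axis=0).round(3))
# rocker
m=(P[...,2]>.1)&(P[...,2]<.2); m[:120]=0;m[200:]=0;m[:,:190]=0;m[:,300:]=0
g=(np.abs(P[...,2]-.12)<.006)&m
q=P[g][:,:2].astype(np.float32); print('tray',cv2.minAreaRect(q), np.median(P[g][:,2]))
for vv in range(186,212,2): print(vv,[tuple(P[vv,uu].round(3)) for uu in (240,246,249,252)])
s=P[155:195,130:165]; k=s[...,2]>.17; print('stand',s[k].round(3)[::3])
E
```

```text
A [0.455 0.298 0.042] top 0.039 mid [0.457 0.303] ext [0.053 0.056]
B [0.403 0.17  0.033] top 0.04 mid [0.406 0.17 ] ext [0.056 0.056]
C [ 0.427 -0.275  0.032] top 0.04 mid [ 0.417 -0.263] ext [0.077 0.08 ]
D [ 0.365 -0.219  0.032] top 0.04 mid [ 0.377 -0.23 ] ext [0.073 0.08 ]
X [0.835 0.056 0.04 ] top 0.045 mid [0.839 0.058] ext [0.04 0.04]
purple [0.307 0.364 0.043] top 0.04 mid [0.311 0.367] ext [0.055 0.053]
v0 [0.369 0.273 0.068] top 0.066 mid [0.373 0.282] ext [0.02  0.017]
v1 [ 0.412 -0.099  0.058] top 0.064 mid [ 0.419 -0.101] ext [0.021 0.017]
v2 [0.283 0.007 1.729] top 0.064 mid [ 0.503 -0.386] ext [0.021 0.021]
beak [0.417 0.048 0.002] top 0.073 mid [0.418 0.046] ext [0.056 0.055]
tray ((0.6060456037521362, 0.0003679245710372925), (0.2109203040599823, 0.3141081631183624), 5.903764724731445) 0.12073921906945217
186 [(np.float64(0.548), np.float64(0.022), np.float64(0.127)), (np.float64(0.55), np.float64(0.002), np.float64(0.112)), (np.float64(0.549), np.float64(-0.009), np.float64(0.116)), (np.float64(0.548), np.float64(-0.019), np.float64(0.121))]
188 [(np.float64(0.557),
[... 2863 characters left out ...]
 np.float64(-0.001))]
stand [[0.638 0.36  0.206]
 [0.637 0.35  0.209]
 [0.283 0.007 1.729]
 [0.632 0.352 0.214]
 [0.633 0.343 0.212]
 [0.63  0.355 0.211]
 [0.631 0.347 0.205]
 [0.638 0.344 0.174]
 [0.627 0.353 0.208]
 [0.628 0.344 0.206]
 [0.283 0.007 1.729]
 [0.623 0.349 0.211]
 [0.627 0.343 0.195]
 [0.622 0.352 0.2  ]
 [0.625 0.344 0.188]
 [0.618 0.347 0.205]
 [0.614 0.347 0.206]
 [0.612 0.348 0.201]
 [0.609 0.345 0.2  ]
 [0.602 0.347 0.205]
 [0.599 0.348 0.203]
 [0.283 0.007 1.729]
 [0.594 0.34  0.207]
 [0.591 0.34  0.206]
 [0.587 0.339 0.213]
 [0.581 0.343 0.209]
 [0.578 0.343 0.207]
 [0.575 0.343 0.207]
 [0.571 0.339 0.21 ]
 [0.568 0.34  0.208]
 [0.565 0.343 0.208]
 [0.565 0.333 0.209]]
```

View pics/topc.png

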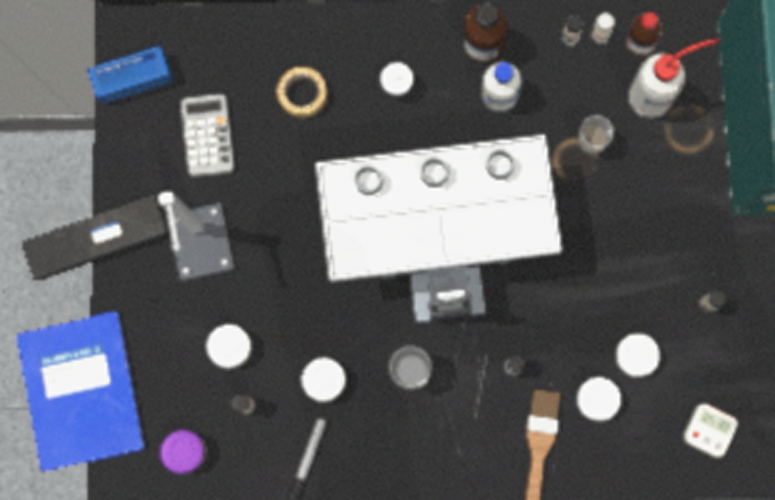

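Emit:
arm_command(targets=[{"x": 0.44, "y": 0.64, "z": 0.05, "rz": 0.686}, {"x": 0.44, "y": 0.64, "z": 0.05, "rz": 0.686}, {"x": 0.44, "y": 0.64, "z": 0.05, "rz": 0.686}, {"x": 0.44, "y": 0.64, "z": 0.05, "rz": 0.686}, {"x": 0.44, "y": 0.64, "z": 0.05, "rz": 0.686}, {"x": 0.44, "y": 0.64, "z": 0.05, "rz": 0.686}, {"x": 0.44, "y": 0.64, "z": 0.05, "rz": 0.686}, {"x": 0.44, "y": 0.64, "z": 0.05, "rz": 0.686}, {"x": 0.44, "y": 0.64, "z": 0.05, "rz": 0.686}, {"x": 0.44, "y": 0.64, "z": 0.05, "rz": 0.686}])

```text
schema error: expected keys x, y, z, rx, ry, rz, claw
```

Emit:
arm_command(targets=[{"rz": 0.06}, {"rz": 0.06}])

```text
schema error: expected keys x, y, z, rx, ry, rz, claw
```

```bash
python3 - <<'E'
from h import *
P,im,d=cloud('top')
# rings
m=(P[...,2]>.134)&(P[...,2]<.155); m[:130]=0;m[165:]=0;m[:,:205]=0;m[:,285:]=0
n,l,s,c=cv2.connectedComponentsWithStats(m.astype(np.uint8))
for i in range(1,n):
    if s[i,4]>15:
        q=P[l==i]; print('ring',s[i],q.mean(0).round(4),((q.max(0)+q.min(0))/2).round(4))
s=P[80:105,285:320]; print('back', np.percentile(s[8:18,8:20,2],95))
for n in ('top','wrist'):
    im,d,c=snap(n,n+'1.png')
print(c); st=robot.read_state(); print(st['t'],st['tool_pos'],st['orientation'],st['q'])
E
```

```text
ring [265 139  11  12  50] [ 0.6846 -0.0834  0.1435] [ 0.6855 -0.0827  0.1436]
ring [238 142  12  12  51] [0.6756 0.0079 0.1435] [0.6759 0.007  0.1441]
ring [212 146  11  11  48] [0.6674 0.0962 0.1434] [0.6661 0.0962 0.1436]
back 0.062179199904888474
{'intrinsics': array([[299.90942366,   0.        , 257.33743412],
       [  0.        , 299.90942366, 193.87209382],
       [  0.        ,   0.        ,   1.        ]]), 'origin': array([ 0.25503878, -0.54844777,  0.38400549]), 'orientation': array([-0.25322697,  0.18956225, -1.26002008])}
0.2 [ 0.17773318 -0.57273221  0.23198864] [-3.10499452e+00 -4.70602917e-01  1.56533762e-04] [-1.35536205e+00  1.30901198e-01  1.48883147e+00 -2.55990938e-05
  1.52300163e+00 -8.54012907e-02]
```

View pics/wrist1.png

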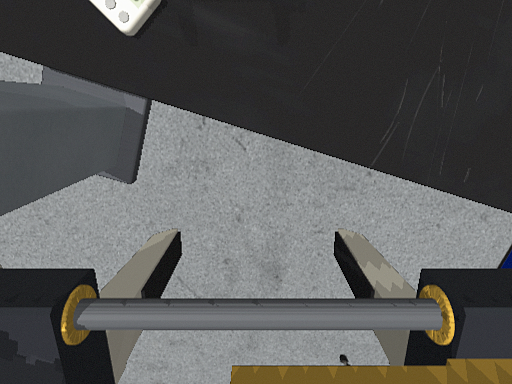

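Emit:
arm_command(targets=[{"x": 0.44, "y": 0.64, "z": 0.05, "rx": 0, "ry": 0, "rz": 0.686, "claw": 0}, {"x": 0.44, "y": 0.64, "z": 0.05, "rx": 0, "ry": 0, "rz": 0.686, "claw": 0}, {"x": 0.44, "y": 0.64, "z": 0.05, "rx": 0, "ry": 0, "rz": 0.686, "claw": 0}, {"x": 0.44, "y": 0.64, "z": 0.05, "rx": 0, "ry": 0, "rz": 0.686, "claw": 0}, {"x": 0.44, "y": 0.64, "z": 0.05, "rx": 0, "ry": 0, "rz": 0.686, "claw": 0}, {"x": 0.44, "y": 0.64, "z": 0.05, "rx": 0, "ry": 0, "rz": 0.686, "claw": 0}, {"x": 0.44, "y": 0.64, "z": 0.05, "rx": 0, "ry": 0, "rz": 0.686, "claw": 0}, {"x": 0.44, "y": 0.64, "z": 0.05, "rx": 0, "ry": 0, "rz": 0.686, "claw": 0}, {"x": 0.44, "y": 0.64, "z": 0.05, "rx": 0, "ry": 0, "rz": 0.686, "claw": 0}, {"x": 0.44, "y": 0.64, "z": 0.05, "rx": 0, "ry": 0, "rz": 0.686, "claw": 0}])

```text
t: 1.03
tool_pos: [0.4, -0.249, 0.2582]
orientation: [2.233, 2.209, 0.003]
force: [1.3, 0.3, 0.0]
opening: 0.0932
gripper_force: 0.0
```

```bash
cat >> h.py <<'E'
def blobs(n,zlo,zhi,minpx=60):
    """objects whose top surface lies in zlo..zhi: centre by enclosing circle of convex hull"""
    snap(n); P,im,d=cloud(n)
    m=((P[...,2]>zlo)&(P[...,2]<zhi)&(d>0)).astype(np.uint8)
    m=cv2.morphologyEx(m,cv2.MORPH_OPEN,np.ones((3,3),np.uint8))
    k,l,s,c=cv2.connectedComponentsWithStats(m)
    for i in range(1,k):
        if s[i,4]>minpx:
            q=P[l==i]; (x,y),r=cv2.minEnclosingCircle(q[:,:2].astype(np.float32))
            print(n,'px',c[i].round(),'circ',round(x,4),round(y,4),'r',round(r,4),'mean',q.mean(0).round(4),'rgb',im[l==i].mean(0).round())
def st():
    s=robot.read_state(); R=rot(s['orientation']); print('t',round(s['t'],2),'tcp',s['tool_pos'].round(4),'closing',np.degrees(np.arctan2(-R[1,1],-R[0,1])).round(2),'tilt',R[:2,2].round(4),'open',round(s['opening'],4),'q6',s['q'][5].round(2))
E
python3 - <<'E'
from h import *
st()
blobs('wrist',.026,.05)
blobs('wrist',.05,.08)
blobs('top',.025,.05,60)
st()
P,im,d=cloud('wrist')
cv2.imwrite('pics/w2.png',im[:,:,::-1])
E
```

```text
t 1.03 tcp [ 0.4    -0.249   0.2582] closing 179.38 tilt [0.0017 0.001 ] open 0.0932 q6 -0.66
wrist px [418.  17.] circ 0.5833 -0.0761 r 0.0264 mean [ 0.5754 -0.0804  0.0437] rgb [ 96. 101. 105.]
wrist px [271.  47.] circ 0.4177 -0.1044 r 0.0102 mean [ 0.4169 -0.1072  0.0385] rgb [83. 83. 78.]
wrist px [231. 142.] circ 0.3676 -0.2141 r 0.0292 mean [ 0.3678 -0.2132  0.0333] rgb [250. 250. 250.]
wrist px [279. 186.] circ 0.4281 -0.2722 r 0.0294 mean [ 0.4279 -0.271   0.0331] rgb [247. 247. 247.]
wrist px [327. 258.] circ 0.4969 -0.3786 r 0.0109 mean [ 0.4955 -0.3748  0.0376] rgb [109. 102.  92.]
wrist px [275.  33.] circ 0.4184 -0.0966 r 0.0124 mean [ 0.4183 -0.0969  0.0589] rgb [62. 60. 58.]
wrist px [333. 271.] circ 0.5019 -0.3828 r 0.0126 mean [ 0.5003 -0.3814  0.0579] rgb [56. 55. 53.]
top px [121. 109.] circ 0.8615 0.4483 r 0.0571 mean [0.8586 0.4472 0.0354] rgb [ 66. 113. 178.]
top px [228. 111.] circ 0.8415 0.0585 r 0.0229 mean [0.8412 0.0581 0.0398] rgb [241. 241. 240.]
top px [161. 218.] circ 0.4573 0.3034 r 0.0294 mean [0.4571 0.303  0.0344] rgb [240. 240. 240.]
top px [199. 231.] circ 0.4071 0.1693 r 0.0297 mean [0.4062 0.1696 0.0347] rgb [241. 241. 241.]
top px [143. 260.] circ 0.3114 0.3666 r 0.0293 mean [0.3119 0.3658 0.0342] rgb [167.  96. 204.]
t 1.18 tcp [ 0.3983 -0.2522  0.2577] closing 178.91 tilt [ 0.     -0.0004] open 0.093 q6 -0.65
```

View pics/w2.png

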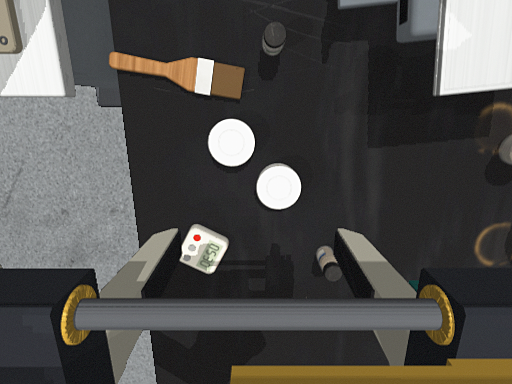

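Emit:
arm_command(targets=[{"x": 0.061, "y": -0.04, "z": -0.08, "rx": 0, "ry": 0, "rz": 0.058, "claw": 0}, {"x": 0.061, "y": -0.04, "z": -0.16, "rx": 0, "ry": 0, "rz": 0.058, "claw": 0}, {"x": 0.061, "y": -0.04, "z": -0.24, "rx": 0, "ry": 0, "rz": 0.058, "claw": 0}, {"x": 0.061, "y": -0.04, "z": -0.32, "rx": 0, "ry": 0, "rz": 0.058, "claw": 0}, {"x": 0.061, "y": -0.04, "z": -0.4, "rx": 0, "ry": 0, "rz": 0.058, "claw": 0}, {"x": 0.061, "y": -0.04, "z": -0.464, "rx": 0, "ry": 0, "rz": 0.058, "claw": 0}, {"x": 0.061, "y": -0.04, "z": -0.464, "rx": 0, "ry": 0, "rz": 0.058, "claw": 0}, {"x": 0.061, "y": -0.04, "z": -0.464, "rx": 0, "ry": 0, "rz": 0.058, "claw": 255}, {"x": 0.061, "y": -0.04, "z": -0.464, "rx": 0, "ry": 0, "rz": 0.058, "claw": 255}, {"x": 0.061, "y": -0.04, "z": -0.464, "rx": 0, "ry": 0, "rz": 0.058, "claw": 255}], squeeze=20)

```text
t: 2.02
tool_pos: [0.4301, -0.2752, 0.029]
orientation: [2.111, 2.32, 0.0]
force: [-0.8, -1.1, 0.8]
opening: 0.0775
gripper_force: 0.0
```

Emit:
arm_command(targets=[{"x": 0, "y": 0, "z": 0, "rx": 0, "ry": 0, "rz": 0, "claw": 255}, {"x": 0, "y": 0, "z": 0, "rx": 0, "ry": 0, "rz": 0, "claw": 255}, {"x": 0, "y": 0, "z": 0, "rx": 0, "ry": 0, "rz": 0, "claw": 255}, {"x": 0, "y": 0, "z": 0.08, "rx": 0, "ry": 0, "rz": 0, "claw": 255}, {"x": 0, "y": 0, "z": 0.16, "rx": 0, "ry": 0, "rz": 0, "claw": 255}, {"x": 0.03, "y": 0.02, "z": 0.24, "rx": 0, "ry": 0, "rz": 0, "claw": 255}, {"x": 0.09, "y": 0.07, "z": 0.28, "rx": 0, "ry": 0, "rz": 0, "claw": 255}, {"x": 0.15, "y": 0.12, "z": 0.3, "rx": 0, "ry": 0, "rz": 0, "claw": 255}, {"x": 0.21, "y": 0.17, "z": 0.32, "rx": 0, "ry": 0, "rz": 0, "claw": 255}, {"x": 0.27, "y": 0.22, "z": 0.32, "rx": 0, "ry": 0, "rz": 0, "claw": 255}], squeeze=20)

```text
t: 2.85
tool_pos: [0.566, -0.1623, 0.1895]
orientation: [2.109, 2.321, 0.003]
force: [0.5, -0.8, -2.0]
opening: 0.0577
gripper_force: 20.0
```

Emit:
arm_command(targets=[{"x": 0.06, "y": 0.07, "z": 0, "rx": 0, "ry": 0, "rz": 0, "claw": 255}, {"x": 0.075, "y": 0.095, "z": 0, "rx": 0, "ry": 0, "rz": 0, "claw": 255}, {"x": 0.075, "y": 0.095, "z": -0.03, "rx": 0, "ry": 0, "rz": 0, "claw": 255}, {"x": 0.075, "y": 0.095, "z": -0.06, "rx": 0, "ry": 0, "rz": 0, "claw": 255}, {"x": 0.075, "y": 0.095, "z": -0.076, "rx": 0, "ry": 0, "rz": 0, "claw": 255}, {"x": 0.075, "y": 0.095, "z": -0.076, "rx": 0, "ry": 0, "rz": 0, "claw": 255}, {"x": 0.075, "y": 0.095, "z": -0.076, "rx": 0, "ry": 0, "rz": 0, "claw": 255}, {"x": 0.075, "y": 0.095, "z": -0.076, "rx": 0, "ry": 0, "rz": 0, "claw": 60}, {"x": 0.075, "y": 0.095, "z": -0.076, "rx": 0, "ry": 0, "rz": 0, "claw": 60}, {"x": 0.075, "y": 0.095, "z": 0.0, "rx": 0, "ry": 0, "rz": 0, "claw": 60}], squeeze=20)

```text
t: 3.68
tool_pos: [0.5967, -0.1148, 0.1788]
orientation: [-2.106, -2.317, 0.008]
force: [-0.0, 0.3, -0.5]
opening: 0.0699
gripper_force: 0.0
```

Emit:
arm_command(targets=[{"x": -0.03, "y": -0.01, "z": 0.06, "rx": 0, "ry": 0, "rz": 0, "claw": 0}, {"x": -0.1, "y": -0.04, "z": 0.08, "rx": 0, "ry": 0, "rz": 0, "claw": 0}, {"x": -0.17, "y": -0.07, "z": 0.08, "rx": 0, "ry": 0, "rz": 0, "claw": 0}, {"x": -0.24, "y": -0.1, "z": 0.08, "rx": 0, "ry": 0, "rz": 0, "claw": 0}, {"x": -0.31, "y": -0.13, "z": 0.08, "rx": 0, "ry": 0, "rz": 0, "claw": 0}, {"x": -0.38, "y": -0.16, "z": 0.08, "rx": 0, "ry": 0, "rz": 0, "claw": 0}, {"x": -0.44, "y": -0.19, "z": 0.08, "rx": 0, "ry": 0, "rz": 0, "claw": 0}, {"x": -0.467, "y": -0.202, "z": 0.08, "rx": 0, "ry": 0, "rz": 0, "claw": 0}, {"x": -0.467, "y": -0.202, "z": 0.08, "rx": 0, "ry": 0, "rz": 0, "claw": 0}, {"x": -0.467, "y": -0.202, "z": 0.08, "rx": 0, "ry": 0, "rz": 0, "claw": 0}])

```text
t: 4.52
tool_pos: [0.3675, -0.2174, 0.227]
orientation: [2.113, 2.321, 0.001]
force: [0.5, -0.1, -0.1]
opening: 0.0927
gripper_force: 0.0
```

```bash
python3 - <<'E'
from h import *
st()
blobs('wrist',.026,.05)
blobs('wrist',.05,.08)
blobs('top',.025,.05,60)
blobs('top',.147,.165,60)
st()
E
```

```text
t 4.52 tcp [ 0.3675 -0.2174  0.227 ] closing -174.64 tilt [ 0.0027 -0.0017] open 0.0927 q6 -0.75
wrist px [404.  10.] circ 0.5021 -0.0303 r 0.0127 mean [ 0.4976 -0.0346  0.0385] rgb [56. 58. 61.]
wrist px [478.  42.] circ 0.5869 -0.0539 r 0.0466 mean [ 0.5759 -0.0577  0.0448] rgb [120. 126. 131.]
wrist px [307.  74.] circ 0.4127 -0.1002 r 0.011 mean [ 0.4094 -0.1023  0.038 ] rgb [126. 124. 118.]
wrist px [258. 171.] circ 0.3675 -0.2141 r 0.0293 mean [ 0.3674 -0.2128  0.0332] rgb [255. 255. 255.]
wrist px [344. 295.] circ 0.5001 -0.3761 r 0.0101 mean [ 0.4988 -0.3722  0.0323] rgb [169. 158. 142.]
wrist px [491.   2.] circ 0.5712 -0.0234 r 0.0052 mean [ 0.5702 -0.0249  0.0573] rgb [130. 131. 129.]
wrist px [319.  67.] circ 0.4183 -0.0966 r 0.0124 mean [ 0.4177 -0.0968  0.0589] rgb [83. 81. 78.]
top px [121. 109.] circ 0.8597 0.447 r 0.0573 mean [0.8583 0.447  0.0348] rgb [ 66. 114. 178.]
top px [228. 111.] circ 0.8407 0.0586 r 0.0229 mean [0.8408 0.0583 0.04  ] rgb [242. 242. 241.]
top px [161. 217.] circ 0.4565 0.3028 r 0.0296 mean [0.4579 0.3025 0.0344] rgb [242. 242. 241.]
top px [199. 231.] circ 0.407 0.1696 r 0.0296 mean [0.4063 0.1698 0.0342] rgb [242. 242. 241.]
top px [143. 260.] circ 0.3117 0.3666 r 0.0297 mean [0.312  0.3662 0.0342] rgb [160.  93. 196.]
t 4.72 tcp [ 0.3682 -0.2162  0.2259] closing -174.44 tilt [ 0.0005 -0.    ] open 0.0928 q6 -0.75
```

Emit:
arm_command(targets=[{"x": 0.001, "y": 0.004, "z": -0.08, "rx": 0, "ry": 0, "rz": 0, "claw": 0}, {"x": 0.001, "y": 0.004, "z": -0.16, "rx": 0, "ry": 0, "rz": 0, "claw": 0}, {"x": 0.001, "y": 0.004, "z": -0.24, "rx": 0, "ry": 0, "rz": 0, "claw": 0}, {"x": 0.001, "y": 0.004, "z": -0.32, "rx": 0, "ry": 0, "rz": 0, "claw": 0}, {"x": 0.001, "y": 0.004, "z": -0.4, "rx": 0, "ry": 0, "rz": 0, "claw": 30}, {"x": 0.001, "y": 0.004, "z": -0.4, "rx": 0, "ry": 0, "rz": 0, "claw": 40}, {"x": 0.001, "y": 0.004, "z": -0.4, "rx": 0, "ry": 0, "rz": 0, "claw": 255}, {"x": 0.001, "y": 0.004, "z": -0.4, "rx": 0, "ry": 0, "rz": 0, "claw": 255}, {"x": 0.001, "y": 0.004, "z": -0.4, "rx": 0, "ry": 0, "rz": 0, "claw": 255}, {"x": 0.001, "y": 0.004, "z": -0.4, "rx": 0, "ry": 0, "rz": 0, "claw": 255}], squeeze=20)

```text
t: 5.55
tool_pos: [0.3699, -0.2161, 0.0286]
orientation: [2.108, 2.322, 0.0]
force: [1.4, -0.7, 6.3]
opening: 0.0576
gripper_force: 14.9
```

Emit:
arm_command(targets=[{"x": 0, "y": 0, "z": 0.08, "rx": 0, "ry": 0, "rz": 0, "claw": 255}, {"x": 0, "y": 0, "z": 0.16, "rx": 0, "ry": 0, "rz": 0, "claw": 255}, {"x": 0, "y": 0, "z": 0.24, "rx": 0, "ry": 0, "rz": 0, "claw": 255}, {"x": 0.06, "y": 0.04, "z": 0.3, "rx": 0, "ry": 0, "rz": 0, "claw": 255}, {"x": 0.12, "y": 0.09, "z": 0.32, "rx": 0, "ry": 0, "rz": 0, "claw": 255}, {"x": 0.18, "y": 0.14, "z": 0.34, "rx": 0, "ry": 0, "rz": 0, "claw": 255}, {"x": 0.24, "y": 0.185, "z": 0.34, "rx": 0, "ry": 0, "rz": 0, "claw": 255}, {"x": 0.3, "y": 0.23, "z": 0.34, "rx": 0, "ry": 0, "rz": 0, "claw": 255}, {"x": 0.36, "y": 0.28, "z": 0.34, "rx": 0, "ry": 0, "rz": 0, "claw": 255}, {"x": 0.42, "y": 0.325, "z": 0.34, "rx": 0, "ry": 0, "rz": 0, "claw": 255}], squeeze=20)

```text
t: 6.38
tool_pos: [0.5798, -0.0503, 0.198]
orientation: [2.11, 2.324, 0.003]
force: [0.3, -0.5, -2.2]
opening: 0.0576
gripper_force: 20.0
```

Emit:
arm_command(targets=[{"x": 0.031, "y": 0.025, "z": 0, "rx": 0, "ry": 0, "rz": 0, "claw": 255}, {"x": 0.031, "y": 0.025, "z": -0.03, "rx": 0, "ry": 0, "rz": 0, "claw": 255}, {"x": 0.031, "y": 0.025, "z": -0.06, "rx": 0, "ry": 0, "rz": 0, "claw": 255}, {"x": 0.031, "y": 0.025, "z": -0.085, "rx": 0, "ry": 0, "rz": 0, "claw": 255}, {"x": 0.031, "y": 0.025, "z": -0.096, "rx": 0, "ry": 0, "rz": 0, "claw": 255}, {"x": 0.031, "y": 0.025, "z": -0.096, "rx": 0, "ry": 0, "rz": 0, "claw": 255}, {"x": 0.031, "y": 0.025, "z": -0.096, "rx": 0, "ry": 0, "rz": 0, "claw": 60}, {"x": 0.031, "y": 0.025, "z": -0.096, "rx": 0, "ry": 0, "rz": 0, "claw": 60}, {"x": 0.031, "y": 0.025, "z": -0.03, "rx": 0, "ry": 0, "rz": 0, "claw": 60}, {"x": 0.031, "y": 0.025, "z": 0.05, "rx": 0, "ry": 0, "rz": 0, "claw": 60}], squeeze=20)

```text
t: 7.22
tool_pos: [0.5909, -0.0394, 0.2183]
orientation: [-2.109, -2.321, 0.006]
force: [0.2, 0.1, 0.1]
opening: 0.0706
gripper_force: 0.0
```

Emit:
arm_command(targets=[{"x": -0.05, "y": 0.055, "z": 0.04, "rx": 0, "ry": 0, "rz": 0, "claw": 0}, {"x": -0.1, "y": 0.11, "z": 0.04, "rx": 0, "ry": 0, "rz": 0, "claw": 0}, {"x": -0.15, "y": 0.17, "z": 0.04, "rx": 0, "ry": 0, "rz": 0, "claw": 0}, {"x": -0.2, "y": 0.225, "z": 0.04, "rx": 0, "ry": 0, "rz": 0, "claw": 0}, {"x": -0.25, "y": 0.28, "z": 0.03, "rx": 0, "ry": 0, "rz": 0, "claw": 0}, {"x": -0.3, "y": 0.335, "z": 0.02, "rx": 0, "ry": 0, "rz": 0, "claw": 0}, {"x": -0.35, "y": 0.39, "z": 0.01, "rx": 0, "ry": 0, "rz": 0, "claw": 0}, {"x": -0.372, "y": 0.418, "z": 0.01, "rx": 0, "ry": 0, "rz": 0, "claw": 0}, {"x": -0.372, "y": 0.418, "z": 0.01, "rx": 0, "ry": 0, "rz": 0, "claw": 0}, {"x": -0.372, "y": 0.418, "z": 0.01, "rx": 0, "ry": 0, "rz": 0, "claw": 0}])

```text
t: 8.05
tool_pos: [0.4075, 0.17, 0.2269]
orientation: [2.109, 2.327, 0.003]
force: [1.0, 0.6, 1.4]
opening: 0.0929
gripper_force: 0.0
```

```bash
python3 - <<'E'
from h import *
st()
blobs('wrist',.026,.048)
blobs('wrist',.05,.08)
blobs('top',.145,.165,40)
blobs('top',.025,.05,60)
P,im,d=cloud('top')
cv2.imwrite('pics/t3.png',im[:,:,::-1])
E
```

```text
t 8.05 tcp [0.4075 0.17   0.2269] closing -174.38 tilt [0.0025 0.0005] open 0.0929 q6 0.18
wrist px [487.  22.] circ 0.6296 0.3539 r 0.0105 mean [0.6243 0.3524 0.0372] rgb [95. 96. 95.]
wrist px [315.  54.] circ 0.4559 0.3062 r 0.0293 mean [0.4554 0.3063 0.0333] rgb [246. 246. 245.]
wrist px [256. 171.] circ 0.4054 0.1733 r 0.0294 mean [0.4052 0.1745 0.0332] rgb [247. 247. 246.]
wrist px [381. 246.] circ 0.5731 0.0955 r 0.0117 mean [0.5717 0.0949 0.0371] rgb [74. 78. 81.]
wrist px [255. 252.] circ 0.4146 0.0599 r 0.0242 mean [0.4141 0.0717 0.037 ] rgb [160. 160. 158.]
wrist px [255. 280.] circ 0.4162 0.0457 r 0.0238 mean [0.4176 0.0309 0.0376] rgb [101. 101.  98.]
wrist px [313. 291.] circ 0.4984 0.0149 r 0.013 mean [0.4964 0.0215 0.0366] rgb [54. 56. 58.]
wrist px [247. 352.] circ 0.4175 -0.093 r 0.0129 mean [ 0.4179 -0.0862  0.037 ] rgb [123. 121. 116.]
wrist px [504.  15.] circ 0.629 0.3538 r 0.0102 mean [0.6243 0.3521 0.0597] rgb [91. 92. 91.]
wrist px [235.  63.] circ 0.3739 0.2865 r 0.0125 mean [0.3741 0.2861 0.0589] rgb [57. 55. 53.]
wrist px [255. 260.] circ 0.415 0.06 r 0.0241 mean [0.4143 0.0723 0.0605] rgb [158. 158. 156.]
wrist px [254. 288.] circ 0.4158 0.0497 r 0.0285 mean [0.4172 0.0355 0.0627] rgb [107. 107. 105.]
wrist px [315. 336.] circ 0.4998 -0.0181 r 0.0119 mean [ 0.4986 -0.0215  0.0703] rgb [70. 71. 72.]
wrist px [246. 362.] circ 0.4174 -0.0903 r 0.0111 mean [ 0.4173 -0.0861  0.055 ] rgb [29. 29. 30.]
top px [259. 171.] circ 0.5935 -0.0418 r 0.029 mean [ 0.5932 -0.0417  0.1517] rgb [245. 245. 244.]
top px [121. 108.] circ 0.8575 0.4457 r 0.0575 mean [0.8592 0.4462 0.0352] rgb [ 64. 110. 173.]
top px [228. 111.] circ 0.8405 0.0581 r 0.0229 mean [0.8407 0.0583 0.0402] rgb [240. 240. 239.]
top px [143. 260.] circ 0.3115 0.3674 r 0.0296 mean [0.3116 0.3671 0.0342] rgb [158.  91. 195.]
```

View pics/t3.png

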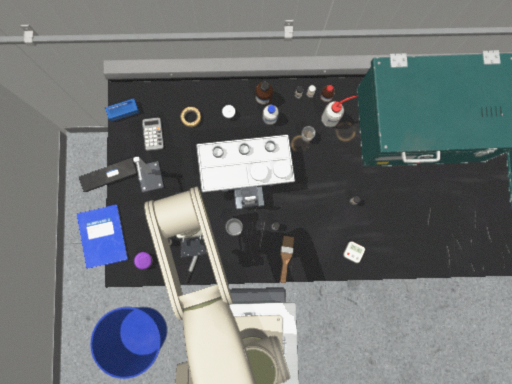

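Emit:
arm_command(targets=[{"x": -0.003, "y": 0.007, "z": -0.08, "rx": 0, "ry": 0, "rz": 0, "claw": 45}, {"x": -0.003, "y": 0.007, "z": -0.16, "rx": 0, "ry": 0, "rz": 0, "claw": 45}, {"x": -0.003, "y": 0.007, "z": -0.24, "rx": 0, "ry": 0, "rz": 0, "claw": 45}, {"x": -0.003, "y": 0.007, "z": -0.32, "rx": 0, "ry": 0, "rz": 0, "claw": 45}, {"x": -0.003, "y": 0.007, "z": -0.4, "rx": 0, "ry": 0, "rz": 0, "claw": 45}, {"x": -0.003, "y": 0.007, "z": -0.4, "rx": 0, "ry": 0, "rz": 0, "claw": 45}, {"x": -0.003, "y": 0.007, "z": -0.4, "rx": 0, "ry": 0, "rz": 0, "claw": 255}, {"x": -0.003, "y": 0.007, "z": -0.4, "rx": 0, "ry": 0, "rz": 0, "claw": 255}, {"x": -0.003, "y": 0.007, "z": -0.4, "rx": 0, "ry": 0, "rz": 0, "claw": 255}, {"x": -0.003, "y": 0.007, "z": -0.4, "rx": 0, "ry": 0, "rz": 0, "claw": 255}], squeeze=20)

```text
t: 9.08
tool_pos: [0.4076, 0.1732, 0.0279]
orientation: [2.111, 2.324, 0.005]
force: [-0.1, -1.1, 2.6]
opening: 0.0574
gripper_force: 20.0
```

Emit:
arm_command(targets=[{"x": 0, "y": 0, "z": 0.08, "rx": 0, "ry": 0, "rz": 0, "claw": 255}, {"x": 0, "y": 0, "z": 0.16, "rx": 0, "ry": 0, "rz": 0, "claw": 255}, {"x": 0, "y": 0, "z": 0.24, "rx": 0, "ry": 0, "rz": 0, "claw": 255}, {"x": 0.06, "y": -0.04, "z": 0.3, "rx": 0, "ry": 0, "rz": 0, "claw": 255}, {"x": 0.12, "y": -0.09, "z": 0.34, "rx": 0, "ry": 0, "rz": 0, "claw": 255}, {"x": 0.18, "y": -0.13, "z": 0.34, "rx": 0, "ry": 0, "rz": 0, "claw": 255}, {"x": 0.24, "y": -0.175, "z": 0.34, "rx": 0, "ry": 0, "rz": 0, "claw": 255}, {"x": 0.3, "y": -0.22, "z": 0.34, "rx": 0, "ry": 0, "rz": 0, "claw": 255}, {"x": 0.35, "y": -0.263, "z": 0.34, "rx": 0, "ry": 0, "rz": 0, "claw": 255}, {"x": 0.357, "y": -0.263, "z": 0.34, "rx": 0, "ry": 0, "rz": 0, "claw": 255}], squeeze=20)

```text
t: 9.92
tool_pos: [0.5877, 0.0372, 0.1969]
orientation: [2.114, 2.319, 0.001]
force: [1.0, 0.5, -1.7]
opening: 0.0574
gripper_force: 20.0
```

Emit:
arm_command(targets=[{"x": 0, "y": 0, "z": -0.03, "rx": 0, "ry": 0, "rz": 0, "claw": 255}, {"x": 0, "y": 0, "z": -0.06, "rx": 0, "ry": 0, "rz": 0, "claw": 255}, {"x": 0, "y": 0, "z": -0.085, "rx": 0, "ry": 0, "rz": 0, "claw": 255}, {"x": 0, "y": 0, "z": -0.096, "rx": 0, "ry": 0, "rz": 0, "claw": 255}, {"x": 0, "y": 0, "z": -0.096, "rx": 0, "ry": 0, "rz": 0, "claw": 255}, {"x": 0, "y": 0, "z": -0.096, "rx": 0, "ry": 0, "rz": 0, "claw": 60}, {"x": 0, "y": 0, "z": -0.096, "rx": 0, "ry": 0, "rz": 0, "claw": 60}, {"x": 0, "y": 0, "z": -0.03, "rx": 0, "ry": 0, "rz": 0, "claw": 60}, {"x": 0, "y": 0, "z": 0.05, "rx": 0, "ry": 0, "rz": 0, "claw": 60}, {"x": 0, "y": 0, "z": 0.05, "rx": 0, "ry": 0, "rz": 0, "claw": 60}], squeeze=20)

```text
t: 10.75
tool_pos: [0.588, 0.0415, 0.2302]
orientation: [2.106, 2.319, 0.013]
force: [0.5, 0.8, 2.4]
opening: 0.0708
gripper_force: 0.0
```

Emit:
arm_command(targets=[{"x": -0.03, "y": 0.07, "z": 0.03, "rx": 0, "ry": 0, "rz": 0, "claw": 45}, {"x": -0.07, "y": 0.14, "z": 0.03, "rx": 0, "ry": 0, "rz": 0, "claw": 45}, {"x": -0.11, "y": 0.21, "z": 0.03, "rx": 0, "ry": 0, "rz": 0, "claw": 45}, {"x": -0.14, "y": 0.28, "z": 0.03, "rx": 0, "ry": 0, "rz": 0, "claw": 45}, {"x": -0.18, "y": 0.35, "z": 0.03, "rx": 0, "ry": 0, "rz": 0, "claw": 45}, {"x": -0.21, "y": 0.42, "z": 0.02, "rx": 0, "ry": 0, "rz": 0, "claw": 45}, {"x": -0.24, "y": 0.49, "z": 0.01, "rx": 0, "ry": 0, "rz": 0, "claw": 45}, {"x": -0.256, "y": 0.529, "z": 0.01, "rx": 0, "ry": 0, "rz": 0, "claw": 45}, {"x": -0.256, "y": 0.529, "z": 0.01, "rx": 0, "ry": 0, "rz": 0, "claw": 45}, {"x": -0.256, "y": 0.529, "z": 0.01, "rx": 0, "ry": 0, "rz": 0, "claw": 45}])

```text
t: 11.58
tool_pos: [0.4559, 0.3069, 0.2262]
orientation: [2.109, 2.328, 0.001]
force: [-0.1, 0.1, 0.0]
opening: 0.0766
gripper_force: 0.0
```

```bash
python3 - <<'E'
from h import *
st()
blobs('wrist',.026,.048,250)
blobs('wrist',.05,.08)
blobs('top',.145,.165,40)
blobs('wrist',.19,.22,40)
P,im,d=cloud('wrist')
m=(np.abs(P[...,2]-.2)<.02)&(P[...,0]>.5); q=P[m]; o=np.argsort(q[:,0]); print(len(q))
for a in np.arange(.55,.65,.01):
    k=q[(q[:,0]>=a)&(q[:,0]<a+.01)]
    if len(k): print(round(a,3),k.mean(0).round(4),np.ptp(k,axis=0).round(4))
st()
E
```

```text
t 11.58 tcp [0.4559 0.3069 0.2262] closing -174.34 tilt [0.0011 0.0002] open 0.0766 q6 0.4
wrist px [133. 106.] circ 0.3101 0.3709 r 0.0295 mean [0.3115 0.3716 0.0332] rgb [224. 103. 248.]
wrist px [258. 174.] circ 0.456 0.3066 r 0.0293 mean [0.4559 0.3077 0.0332] rgb [255. 255. 255.]
wrist px [214. 337.] circ 0.4165 0.0543 r 0.0257 mean [0.418  0.0713 0.0369] rgb [232. 232. 230.]
wrist px [324. 340.] circ 0.5827 0.0644 r 0.0447 mean [0.5697 0.0849 0.0402] rgb [125. 131. 136.]
wrist px [422. 151.] circ 0.6294 0.3548 r 0.0104 mean [0.6241 0.3555 0.0653] rgb [172. 173. 171.]
wrist px [183. 189.] circ 0.3741 0.2871 r 0.0124 mean [0.3748 0.2879 0.0585] rgb [93. 91. 88.]
wrist px [211. 350.] circ 0.4159 0.0561 r 0.0255 mean [0.4177 0.0718 0.0602] rgb [217. 217. 213.]
wrist px [191. 368.] circ 0.3955 0.049 r 0.0181 mean [0.393  0.043  0.0643] rgb [191. 190. 187.]
top px [258. 171.] circ 0.5939 -0.0411 r 0.0292 mean [ 0.5927 -0.0396  0.1515] rgb [244. 245. 244.]
top px [235. 174.] circ 0.5847 0.0361 r 0.0291 mean [0.5838 0.0368 0.1571] rgb [244. 244. 244.]
wrist px [470. 195.] circ 0.5858 0.347 r 0.0266 mean [0.582  0.3456 0.2048] rgb [237. 237. 237.]
wrist px [189. 237.] circ 0.4137 0.3023 r 0.0095 mean [0.4157 0.3071 0.216 ] rgb [135. 133. 127.]
wrist px [326. 234.] circ 0.4984 0.3134 r 0.0068 mean [0.4963 0.3164 0.216 ] rgb [143. 141. 134.]
1178
0.56 [0.5644 0.3421 0.2073] [0.0096 0.0114 0.0106]
0.57 [0.5753 0.3443 0.2057] [0.01   0.0109 0.0084]
0.58 [0.585  0.3462 0.2043] [0.01   0.0101 0.0084]
0.59 [0.5952 0.3483 0.2031] [0.0099 0.0089 0.0076]
0.6 [0.6046 0.3501 0.2017] [0.0095 0.0093 0.0074]
0.61 [0.6106 0.3521 0.1978] [0.0012 0.0076 0.0035]
0.62 [0.6228 0.3554 0.1814] [0.0026 0.0101 0.0027]
t 11.78 tcp [0.4571 0.3049 0.226 ] closing -174.59 tilt [ 0.0007 -0.    ] open 0.0762 q6 0.4
```

Emit:
arm_command(targets=[{"x": 0, "y": 0.0, "z": -0.08, "rx": 0, "ry": 0, "rz": 0, "claw": 45}, {"x": 0, "y": 0, "z": -0.16, "rx": 0, "ry": 0, "rz": 0, "claw": 45}, {"x": 0, "y": 0, "z": -0.24, "rx": 0, "ry": 0, "rz": 0, "claw": 45}, {"x": 0, "y": 0, "z": -0.32, "rx": 0, "ry": 0, "rz": 0, "claw": 45}, {"x": 0, "y": 0, "z": -0.4, "rx": 0, "ry": 0, "rz": 0, "claw": 45}, {"x": 0, "y": 0, "z": -0.4, "rx": 0, "ry": 0, "rz": 0, "claw": 45}, {"x": 0, "y": 0, "z": -0.4, "rx": 0, "ry": 0, "rz": 0, "claw": 255}, {"x": 0, "y": 0, "z": -0.4, "rx": 0, "ry": 0, "rz": 0, "claw": 255}, {"x": 0, "y": 0, "z": -0.4, "rx": 0, "ry": 0, "rz": 0, "claw": 255}, {"x": 0, "y": 0, "z": -0.4, "rx": 0, "ry": 0, "rz": 0, "claw": 255}], squeeze=20)

```text
t: 12.62
tool_pos: [0.4589, 0.3071, 0.0293]
orientation: [2.111, 2.324, 0.009]
force: [0.2, -1.9, 5.6]
opening: 0.0576
gripper_force: 20.0
```

Emit:
arm_command(targets=[{"x": 0, "y": 0, "z": 0.08, "rx": 0, "ry": 0, "rz": 0, "claw": 255}, {"x": 0, "y": 0, "z": 0.16, "rx": 0, "ry": 0, "rz": 0, "claw": 255}, {"x": 0, "y": 0, "z": 0.24, "rx": 0, "ry": 0, "rz": 0, "claw": 255}, {"x": 0, "y": 0, "z": 0.32, "rx": 0, "ry": 0, "rz": 0, "claw": 255}, {"x": 0, "y": 0, "z": 0.35, "rx": 0, "ry": 0, "rz": 0, "claw": 255}, {"x": 0, "y": 0, "z": 0.35, "rx": 0, "ry": 0, "rz": 0, "claw": 255}], squeeze=20)

```text
t: 13.12
tool_pos: [0.4597, 0.3079, 0.2092]
orientation: [2.109, 2.322, 0.02]
force: [0.9, -0.2, -0.7]
opening: 0.0576
gripper_force: 20.0
```

```bash
python3 - <<'E'
from h import *
st()
blobs('top',.145,.168,40)
P,im,d=cloud('top')
for u in (225,230,235,240): print([P[v,u,2].round(3) for v in range(164,184,3)])
P,im,d=cloud('scene') if 0 else (None,None,None)
a,_,_=snap('scene')
b=load('top')['im']
o=np.hstack([cv2.resize(b[125:215,190:310],(400,300)),cv2.resize(a[150:300,180:380],(400,300))])
cv2.imwrite('pics/c4.png',o[:,:,::-1])
E
```

```text
t 13.12 tcp [0.4597 0.3079 0.2092] closing -174.49 tilt [0.0117 0.0064] open 0.0576 q6 0.4
top px [259. 171.] circ 0.5939 -0.0418 r 0.0292 mean [ 0.5927 -0.0416  0.1516] rgb [245. 245. 244.]
top px [235. 174.] circ 0.5847 0.0369 r 0.0291 mean [0.5841 0.0367 0.1565] rgb [244. 244. 244.]
[np.float64(0.135), np.float64(0.121), np.float64(0.126), np.float64(0.129), np.float64(0.13), np.float64(0.127), np.float64(0.123)]
[np.float64(0.137), np.float64(0.156), np.float64(0.158), np.float64(0.16), np.float64(0.155), np.float64(0.163), np.float64(0.121)]
[np.float64(0.13), np.float64(0.151), np.float64(0.157), np.float64(0.156), np.float64(0.156), np.float64(0.167), np.float64(0.155)]
[np.float64(0.128), np.float64(0.154), np.float64(0.155), np.float64(0.152), np.float64(0.153), np.float64(0.156), np.float64(0.126)]
```

View pics/c4.png

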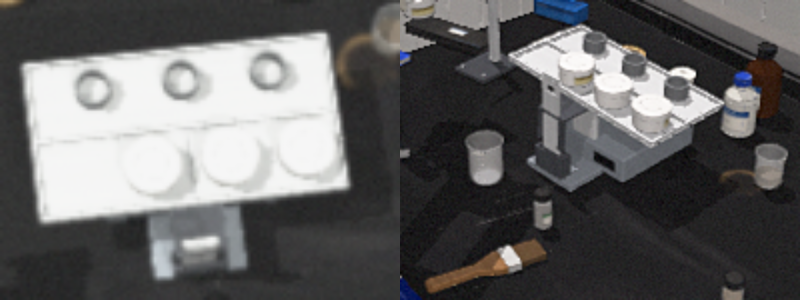

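Emit:
arm_command(targets=[{"x": 0.04, "y": -0.07, "z": 0.0, "rx": 0, "ry": 0, "rz": 0, "claw": 255}, {"x": 0.09, "y": -0.14, "z": 0.0, "rx": 0, "ry": 0, "rz": 0, "claw": 255}, {"x": 0.14, "y": -0.21, "z": 0.0, "rx": 0, "ry": 0, "rz": 0, "claw": 255}, {"x": 0.18, "y": -0.28, "z": 0.0, "rx": 0, "ry": 0, "rz": 0, "claw": 255}, {"x": 0.22, "y": -0.34, "z": 0.0, "rx": 0, "ry": 0, "rz": 0, "claw": 255}, {"x": 0.242, "y": -0.376, "z": 0.0, "rx": 0, "ry": 0, "rz": 0, "claw": 255}, {"x": 0.242, "y": -0.376, "z": 0.0, "rx": 0, "ry": 0, "rz": 0, "claw": 255}, {"x": 0.242, "y": -0.376, "z": -0.03, "rx": 0, "ry": 0, "rz": 0, "claw": 255}, {"x": 0.242, "y": -0.376, "z": -0.06, "rx": 0, "ry": 0, "rz": 0, "claw": 255}, {"x": 0.242, "y": -0.376, "z": -0.08, "rx": 0, "ry": 0, "rz": 0, "claw": 255}], squeeze=20)

```text
t: 14.05
tool_pos: [0.5754, 0.1181, 0.1572]
orientation: [-2.11, -2.323, 0.005]
force: [-0.8, -0.5, -0.3]
opening: 0.0576
gripper_force: 20.0
```

Emit:
arm_command(targets=[{"x": 0, "y": 0, "z": -0.015, "rx": 0, "ry": 0, "rz": 0, "claw": 255}, {"x": 0, "y": 0, "z": -0.026, "rx": 0, "ry": 0, "rz": 0, "claw": 255}, {"x": 0, "y": 0, "z": -0.026, "rx": 0, "ry": 0, "rz": 0, "claw": 255}, {"x": 0, "y": 0, "z": -0.026, "rx": 0, "ry": 0, "rz": 0, "claw": 255}, {"x": 0, "y": 0, "z": -0.026, "rx": 0, "ry": 0, "rz": 0, "claw": 60}, {"x": 0, "y": 0, "z": -0.026, "rx": 0, "ry": 0, "rz": 0, "claw": 60}, {"x": 0, "y": 0, "z": -0.026, "rx": 0, "ry": 0, "rz": 0, "claw": 60}, {"x": 0, "y": 0, "z": 0.04, "rx": 0, "ry": 0, "rz": 0, "claw": 60}, {"x": 0, "y": 0.0, "z": 0.12, "rx": 0, "ry": 0, "rz": 0, "claw": 60}, {"x": 0, "y": 0.0, "z": 0.14, "rx": 0, "ry": 0, "rz": 0, "claw": 60}], squeeze=20)

```text
t: 14.88
tool_pos: [0.5799, 0.1182, 0.2378]
orientation: [2.108, 2.321, 0.01]
force: [0.2, 0.4, 1.6]
opening: 0.0712
gripper_force: 0.0
```

Emit:
arm_command(targets=[{"x": 0.02, "y": -0.05, "z": 0.06, "rx": 0, "ry": 0, "rz": 0, "claw": 0}, {"x": 0.05, "y": -0.12, "z": 0.1, "rx": 0, "ry": 0, "rz": 0, "claw": 0}, {"x": 0.086, "y": -0.19, "z": 0.14, "rx": 0, "ry": 0, "rz": 0, "claw": 0}, {"x": 0.086, "y": -0.26, "z": 0.16, "rx": 0, "ry": 0, "rz": 0, "claw": 0}, {"x": 0.086, "y": -0.33, "z": 0.16, "rx": 0, "ry": 0, "rz": 0, "claw": 0}, {"x": 0.086, "y": -0.39, "z": 0.16, "rx": 0, "ry": 0, "rz": 0, "claw": 0}, {"x": 0.086, "y": -0.4, "z": 0.16, "rx": 0, "ry": 0, "rz": 0, "claw": 0}, {"x": 0.086, "y": -0.4, "z": 0.16, "rx": 0, "ry": 0, "rz": 0, "claw": 0}, {"x": 0.086, "y": -0.4, "z": 0.16, "rx": 0, "ry": 0, "rz": 0, "claw": 0}, {"x": 0.086, "y": -0.4, "z": 0.16, "rx": 0, "ry": 0, "rz": 0, "claw": 0}])

```text
t: 15.72
tool_pos: [0.6204, -0.0808, 0.3108]
orientation: [-2.111, -2.326, -0.001]
force: [-0.9, 0.0, -0.1]
opening: 0.093
gripper_force: 0.0
```

```bash
python3 - <<'E'
from h import *
robot.read_camera('top'); robot.read_camera('top')
st()
blobs('wrist',.138,.170,40)
blobs('wrist',.172,.19,20)
st()
P,im,d=cloud('wrist')
cv2.imwrite('pics/w5.png',im[:,:,::-1])
m=np.abs(P[...,2]-.12)<.02
q=P[m]; q=q[(q[:,0]>.55)&(q[:,0]<.73)&(np.abs(q[:,1])<.16)]
A=np.c_[q[:,:2],np.ones(len(q))]
for _ in range(4):
    c=np.linalg.lstsq(A,q[:,2],rcond=None)[0]; r=np.abs(q[:,2]-A@c); q=q[r<.004];A=A[r<.004]
print('tray plane',c.round(4))
E
```

```text
t 15.82 tcp [ 0.6204 -0.0805  0.3108] closing -174.39 tilt [0.0002 0.0003] open 0.0929 q6 -0.31
wrist px [323.  12.] circ 0.6659 0.0971 r 0.0192 mean [0.6659 0.088  0.1425] rgb [124. 126. 125.]
wrist px [232.  53.] circ 0.5839 0.0427 r 0.0295 mean [0.5839 0.0428 0.1529] rgb [237. 238. 237.]
wrist px [320.  99.] circ 0.6747 0.0103 r 0.0194 mean [0.6751 0.0106 0.1435] rgb [136. 138. 138.]
wrist px [147. 100.] circ 0.5036 -0.0075 r 0.0169 mean [ 0.5029 -0.0075  0.151 ] rgb [134. 135. 133.]
wrist px [235. 137.] circ 0.5923 -0.0358 r 0.0293 mean [ 0.5924 -0.035   0.1536] rgb [238. 238. 238.]
wrist px [315. 184.] circ 0.6839 -0.0787 r 0.0195 mean [ 0.6838 -0.0784  0.1439] rgb [126. 128. 128.]
wrist px [237. 209.] circ 0.5999 -0.1136 r 0.0294 mean [ 0.6002 -0.1117  0.1541] rgb [234. 234. 233.]
wrist px [379. 358.] circ 0.8088 -0.3116 r 0.0138 mean [ 0.8075 -0.3104  0.141 ] rgb [194.  44.  36.]
wrist px [135.  99.] circ 0.5014 -0.0077 r 0.017 mean [ 0.5018 -0.0072  0.1788] rgb [188. 189. 187.]
t 15.92 tcp [ 0.6204 -0.0808  0.3107] closing -174.4 tilt [0.0001 0.0001] open 0.093 q6 -0.31
tray plane [ 0.0012 -0.0096  0.1194]
```

View pics/w5.png

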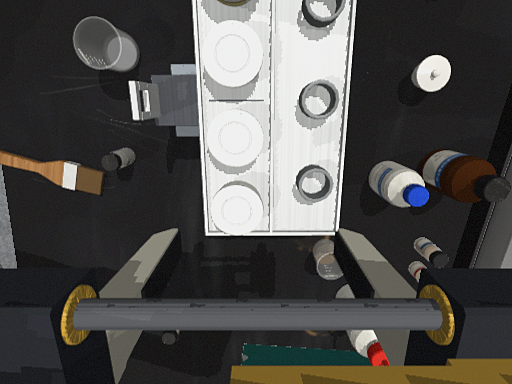

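Emit:
arm_command(targets=[{"x": -0.08, "y": -0.01, "z": 0, "rx": 0, "ry": 0, "rz": 0, "claw": 100}, {"x": -0.16, "y": -0.02, "z": 0, "rx": 0, "ry": 0, "rz": 0, "claw": 100}, {"x": -0.24, "y": -0.03, "z": -0.02, "rx": 0, "ry": 0, "rz": 0, "claw": 100}, {"x": -0.31, "y": -0.03, "z": -0.06, "rx": 0, "ry": 0, "rz": 0, "claw": 100}, {"x": -0.36, "y": -0.03, "z": -0.12, "rx": 0, "ry": 0, "rz": 0, "claw": 100}, {"x": -0.404, "y": -0.03, "z": -0.18, "rx": 0, "ry": 0, "rz": 0, "claw": 100}, {"x": -0.404, "y": -0.03, "z": -0.22, "rx": 0, "ry": 0, "rz": 0, "claw": 100}, {"x": -0.404, "y": -0.03, "z": -0.22, "rx": 0, "ry": 0, "rz": 0, "claw": 100}, {"x": -0.404, "y": -0.03, "z": -0.22, "rx": 0, "ry": 0, "rz": 0, "claw": 100}, {"x": -0.404, "y": -0.03, "z": -0.22, "rx": 0, "ry": 0, "rz": 0, "claw": 100}])

```text
t: 16.75
tool_pos: [0.4196, -0.0971, 0.2026]
orientation: [2.11, 2.324, 0.002]
force: [0.0, 1.1, 1.2]
opening: 0.0567
gripper_force: 0.0
```

```bash
python3 - <<'E'
from h import *
robot.read_camera('top'); robot.read_camera('top')
st()
blobs('wrist',.052,.065,60)
st()
E
```

```text
t 16.85 tcp [ 0.42   -0.0973  0.2029] closing -174.46 tilt [ 0.0031 -0.0011] open 0.0567 q6 -0.44
wrist px [292.   8.] circ 0.4332 0.0631 r 0.0104 mean [0.4342 0.0646 0.059 ] rgb [76. 76. 75.]
wrist px [349.  96.] circ 0.4973 -0.0014 r 0.0096 mean [ 0.4973 -0.0014  0.0582] rgb [88. 89. 88.]
wrist px [256. 184.] circ 0.4183 -0.0959 r 0.0123 mean [ 0.4184 -0.0952  0.0588] rgb [56. 55. 53.]
t 16.9 tcp [ 0.4198 -0.0973  0.2027] closing -174.47 tilt [ 0.0028 -0.0009] open 0.0567 q6 -0.44
```

Emit:
arm_command(targets=[{"x": -0.003, "y": 0.003, "z": -0.08, "rx": 0, "ry": 0, "rz": 0, "claw": 100}, {"x": -0.003, "y": 0.003, "z": -0.16, "rx": 0, "ry": 0, "rz": 0, "claw": 100}, {"x": -0.003, "y": 0.003, "z": -0.24, "rx": 0, "ry": 0, "rz": 0, "claw": 100}, {"x": -0.003, "y": 0.003, "z": -0.31, "rx": 0, "ry": 0, "rz": 0, "claw": 100}, {"x": -0.003, "y": 0.003, "z": -0.323, "rx": 0, "ry": 0, "rz": 0, "claw": 100}, {"x": -0.003, "y": 0.003, "z": -0.323, "rx": 0, "ry": 0, "rz": 0, "claw": 100}, {"x": -0.003, "y": 0.003, "z": -0.323, "rx": 0, "ry": 0, "rz": 0, "claw": 255}, {"x": -0.003, "y": 0.003, "z": -0.323, "rx": 0, "ry": 0, "rz": 0, "claw": 255}, {"x": -0.003, "y": 0.003, "z": -0.323, "rx": 0, "ry": 0, "rz": 0, "claw": 255}, {"x": -0.003, "y": 0.003, "z": -0.323, "rx": 0, "ry": 0, "rz": 0, "claw": 255}], squeeze=12)

```text
t: 17.73
tool_pos: [0.4186, -0.0962, 0.0414]
orientation: [2.11, 2.323, 0.002]
force: [0.1, 1.2, -0.2]
opening: 0.0346
gripper_force: 0.0
```

Emit:
arm_command(targets=[{"x": 0, "y": 0, "z": 0, "rx": 0, "ry": 0, "rz": 0, "claw": 255}, {"x": 0, "y": 0, "z": 0, "rx": 0, "ry": 0, "rz": 0, "claw": 255}, {"x": 0, "y": 0, "z": 0, "rx": 0, "ry": 0, "rz": 0, "claw": 255}, {"x": 0, "y": 0, "z": 0.07, "rx": 0, "ry": 0, "rz": 0, "claw": 255}, {"x": 0, "y": 0, "z": 0.15, "rx": 0, "ry": 0, "rz": 0, "claw": 255}, {"x": 0, "y": 0, "z": 0.23, "rx": 0, "ry": 0, "rz": 0, "claw": 255}, {"x": 0, "y": 0, "z": 0.31, "rx": 0, "ry": 0, "rz": 0, "claw": 255}, {"x": 0.02, "y": 0, "z": 0.38, "rx": 0, "ry": 0, "rz": 0, "claw": 255}, {"x": 0.07, "y": 0, "z": 0.42, "rx": 0, "ry": 0, "rz": 0, "claw": 255}, {"x": 0.14, "y": 0, "z": 0.42, "rx": 0, "ry": 0, "rz": 0, "claw": 255}], squeeze=12)

```text
t: 18.57
tool_pos: [0.4894, -0.0965, 0.2564]
orientation: [2.107, 2.318, 0.007]
force: [0.3, -0.9, 1.0]
opening: 0.0258
gripper_force: 12.0
```

Emit:
arm_command(targets=[{"x": 0.07, "y": 0.02, "z": 0, "rx": 0, "ry": 0, "rz": 0, "claw": 255}, {"x": 0.14, "y": 0.06, "z": 0, "rx": 0, "ry": 0, "rz": 0, "claw": 255}, {"x": 0.21, "y": 0.1, "z": 0, "rx": 0, "ry": 0, "rz": 0, "claw": 255}, {"x": 0.28, "y": 0.15, "z": 0, "rx": 0, "ry": 0, "rz": 0, "claw": 255}, {"x": 0.34, "y": 0.19, "z": 0, "rx": 0, "ry": 0, "rz": 0, "claw": 255}, {"x": 0.373, "y": 0.213, "z": -0.02, "rx": 0, "ry": 0, "rz": 0, "claw": 255}, {"x": 0.373, "y": 0.213, "z": -0.05, "rx": 0, "ry": 0, "rz": 0, "claw": 255}, {"x": 0.373, "y": 0.213, "z": -0.08, "rx": 0, "ry": 0, "rz": 0, "claw": 255}, {"x": 0.373, "y": 0.213, "z": -0.09, "rx": 0, "ry": 0, "rz": 0, "claw": 255}, {"x": 0.373, "y": 0.213, "z": -0.09, "rx": 0, "ry": 0, "rz": 0, "claw": 255}], squeeze=12)

```text
t: 19.4
tool_pos: [0.6719, 0.0111, 0.2016]
orientation: [-2.11, -2.323, 0.004]
force: [0.2, -0.7, -1.4]
opening: 0.026
gripper_force: 12.0
```

```bash
python3 - <<'E'
from h import *
robot.read_camera('top'); robot.read_camera('top')
st()
blobs('wrist',.138,.158,40)
P,im,d=cloud('wrist')
cv2.imwrite('pics/w6.png',im[:,:,::-1])
E
```

```text
t 19.5 tcp [0.6732 0.0107 0.2046] closing -174.52 tilt [-0.0001 -0.    ] open 0.0258 q6 -0.16
wrist px [123.  46.] circ 0.5771 0.1175 r 0.0297 mean [0.5785 0.1173 0.152 ] rgb [228. 228. 225.]
wrist px [260.  90.] circ 0.6658 0.0999 r 0.0195 mean [0.666  0.1005 0.1428] rgb [132. 134. 134.]
wrist px [136. 163.] circ 0.5836 0.0428 r 0.0297 mean [0.5851 0.0443 0.1526] rgb [230. 230. 230.]
wrist px [265. 204.] circ 0.6749 0.0108 r 0.0193 mean [0.6775 0.02   0.1432] rgb [116. 118. 118.]
wrist px [ 29. 218.] circ 0.502 -0.0075 r 0.0173 mean [ 0.503  -0.0066  0.1472] rgb [122. 123. 121.]
wrist px [238. 218.] circ 0.6586 0.0073 r 0.0044 mean [0.6582 0.0074 0.1439] rgb [127. 130. 129.]
wrist px [149. 250.] circ 0.5924 -0.0344 r 0.0292 mean [ 0.5937 -0.0217  0.1523] rgb [210. 210. 208.]
wrist px [260. 295.] circ 0.682 -0.0626 r 0.0103 mean [ 0.682  -0.0611  0.1414] rgb [57. 58. 58.]
wrist px [260. 332.] circ 0.685 -0.0943 r 0.0097 mean [ 0.6852 -0.0952  0.1446] rgb [84. 86. 86.]
```

View pics/w6.png

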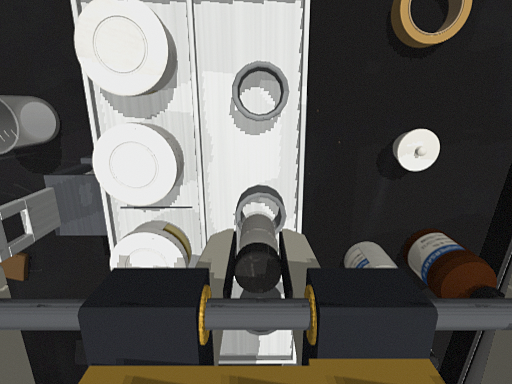

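Emit:
arm_command(targets=[{"x": 0.003, "y": 0, "z": 0, "rx": 0, "ry": 0, "rz": 0, "claw": 255}, {"x": 0.003, "y": 0, "z": -0.02, "rx": 0, "ry": 0, "rz": 0, "claw": 255}, {"x": 0.003, "y": 0, "z": -0.04, "rx": 0, "ry": 0, "rz": 0, "claw": 255}, {"x": 0.003, "y": 0, "z": -0.06, "rx": 0, "ry": 0, "rz": 0, "claw": 255}, {"x": 0.003, "y": 0, "z": -0.08, "rx": 0, "ry": 0, "rz": 0, "claw": 255}, {"x": 0.003, "y": 0, "z": -0.085, "rx": 0, "ry": 0, "rz": 0, "claw": 255}, {"x": 0.003, "y": 0, "z": -0.085, "rx": 0, "ry": 0, "rz": 0, "claw": 255}, {"x": 0.003, "y": 0, "z": -0.085, "rx": 0, "ry": 0, "rz": 0, "claw": 255}], squeeze=12)

```text
t: 20.22
tool_pos: [0.6743, 0.011, 0.1606]
orientation: [-2.112, -2.325, 0.001]
force: [0.9, 0.6, -0.5]
opening: 0.0258
gripper_force: 12.0
```

Emit:
arm_command(targets=[{"x": 0, "y": 0, "z": 0, "rx": 0, "ry": 0, "rz": 0, "claw": 140}, {"x": 0, "y": 0, "z": 0, "rx": 0, "ry": 0, "rz": 0, "claw": 140}, {"x": 0, "y": 0, "z": 0, "rx": 0, "ry": 0, "rz": 0, "claw": 140}, {"x": 0, "y": 0, "z": 0.07, "rx": 0, "ry": 0, "rz": 0, "claw": 140}, {"x": 0, "y": 0, "z": 0.15, "rx": 0, "ry": 0, "rz": 0, "claw": 140}, {"x": -0.05, "y": 0.05, "z": 0.17, "rx": 0, "ry": 0, "rz": 0, "claw": 120}, {"x": -0.11, "y": 0.1, "z": 0.17, "rx": 0, "ry": 0, "rz": 0, "claw": 100}, {"x": -0.17, "y": 0.155, "z": 0.17, "rx": 0, "ry": 0, "rz": 0, "claw": 100}, {"x": -0.23, "y": 0.21, "z": 0.17, "rx": 0, "ry": 0, "rz": 0, "claw": 100}, {"x": -0.29, "y": 0.265, "z": 0.17, "rx": 0, "ry": 0, "rz": 0, "claw": 100}])

```text
t: 21.05
tool_pos: [0.5284, 0.1443, 0.2469]
orientation: [2.113, 2.325, 0.001]
force: [0.3, 0.8, 0.7]
opening: 0.0565
gripper_force: 0.0
```

Emit:
arm_command(targets=[{"x": -0.06, "y": 0.055, "z": 0, "rx": 0, "ry": 0, "rz": 0, "claw": 100}, {"x": -0.12, "y": 0.11, "z": 0, "rx": 0, "ry": 0, "rz": 0, "claw": 100}, {"x": -0.18, "y": 0.165, "z": -0.02, "rx": 0, "ry": 0, "rz": 0, "claw": 100}, {"x": -0.24, "y": 0.22, "z": -0.04, "rx": 0, "ry": 0, "rz": 0, "claw": 100}, {"x": -0.29, "y": 0.26, "z": -0.06, "rx": 0, "ry": 0, "rz": 0, "claw": 100}, {"x": -0.31, "y": 0.286, "z": -0.09, "rx": 0, "ry": 0, "rz": 0, "claw": 100}, {"x": -0.31, "y": 0.286, "z": -0.09, "rx": 0, "ry": 0, "rz": 0, "claw": 100}, {"x": -0.31, "y": 0.286, "z": -0.09, "rx": 0, "ry": 0, "rz": 0, "claw": 100}, {"x": -0.31, "y": 0.286, "z": -0.09, "rx": 0, "ry": 0, "rz": 0, "claw": 100}])

```text
t: 21.8
tool_pos: [0.3756, 0.2861, 0.2025]
orientation: [2.112, 2.325, 0.001]
force: [-0.1, -0.7, -0.4]
opening: 0.0563
gripper_force: 0.0
```

```bash
python3 - <<'E'
from h import *
robot.read_camera('top'); robot.read_camera('top')
st()
blobs('wrist',.052,.065,60)
blobs('top',.172,.187,10)
E
```

```text
t 21.9 tcp [0.3762 0.2859 0.2027] closing -174.58 tilt [0.0015 0.0006] open 0.0566 q6 0.45
wrist px [255. 184.] circ 0.3739 0.2867 r 0.0125 mean [0.3738 0.2876 0.0587] rgb [99. 96. 93.]
wrist px [271. 356.] circ 0.4147 0.0593 r 0.0241 mean [0.4125 0.0715 0.0585] rgb [221. 221. 217.]
top px [243. 146.] circ 0.6745 0.0073 r 0.0125 mean [0.6742 0.0083 0.1793] rgb [95. 94. 92.]
```

Emit:
arm_command(targets=[{"x": -0.005, "y": 0.002, "z": -0.08, "rx": 0, "ry": 0, "rz": 0, "claw": 100}, {"x": -0.005, "y": 0.002, "z": -0.16, "rx": 0, "ry": 0, "rz": 0, "claw": 100}, {"x": -0.005, "y": 0.002, "z": -0.24, "rx": 0, "ry": 0, "rz": 0, "claw": 100}, {"x": -0.005, "y": 0.002, "z": -0.31, "rx": 0, "ry": 0, "rz": 0, "claw": 100}, {"x": -0.005, "y": 0.002, "z": -0.323, "rx": 0, "ry": 0, "rz": 0, "claw": 130}, {"x": -0.005, "y": 0.002, "z": -0.323, "rx": 0, "ry": 0, "rz": 0, "claw": 150}, {"x": -0.005, "y": 0.002, "z": -0.323, "rx": 0, "ry": 0, "rz": 0, "claw": 255}, {"x": -0.005, "y": 0.002, "z": -0.323, "rx": 0, "ry": 0, "rz": 0, "claw": 255}, {"x": -0.005, "y": 0.002, "z": -0.323, "rx": 0, "ry": 0, "rz": 0, "claw": 255}, {"x": -0.005, "y": 0.002, "z": -0.323, "rx": 0, "ry": 0, "rz": 0, "claw": 255}], squeeze=12)

```text
t: 22.83
tool_pos: [0.3743, 0.2886, 0.0428]
orientation: [2.111, 2.324, 0.007]
force: [-1.0, -0.9, 7.9]
opening: 0.0256
gripper_force: 12.0
```

Emit:
arm_command(targets=[{"x": 0, "y": 0, "z": 0.08, "rx": 0, "ry": 0, "rz": 0, "claw": 255}, {"x": 0, "y": 0, "z": 0.16, "rx": 0, "ry": 0, "rz": 0, "claw": 255}, {"x": 0, "y": 0, "z": 0.24, "rx": 0, "ry": 0, "rz": 0, "claw": 255}, {"x": 0, "y": 0, "z": 0.32, "rx": 0, "ry": 0, "rz": 0, "claw": 255}, {"x": 0.03, "y": -0.02, "z": 0.39, "rx": 0, "ry": 0, "rz": 0, "claw": 255}, {"x": 0.08, "y": -0.06, "z": 0.42, "rx": 0, "ry": 0, "rz": 0, "claw": 255}, {"x": 0.15, "y": -0.1, "z": 0.42, "rx": 0, "ry": 0, "rz": 0, "claw": 255}, {"x": 0.22, "y": -0.145, "z": 0.42, "rx": 0, "ry": 0, "rz": 0, "claw": 255}, {"x": 0.29, "y": -0.19, "z": 0.42, "rx": 0, "ry": 0, "rz": 0, "claw": 255}, {"x": 0.36, "y": -0.23, "z": 0.42, "rx": 0, "ry": 0, "rz": 0, "claw": 255}], squeeze=12)

```text
t: 23.67
tool_pos: [0.5541, 0.171, 0.2518]
orientation: [2.111, 2.324, 0.003]
force: [0.0, 1.0, -0.8]
opening: 0.0258
gripper_force: 12.0
```

Emit:
arm_command(targets=[{"x": 0.07, "y": -0.045, "z": 0, "rx": 0, "ry": 0, "rz": 0, "claw": 255}, {"x": 0.14, "y": -0.09, "z": 0, "rx": 0, "ry": 0, "rz": 0, "claw": 255}, {"x": 0.2, "y": -0.13, "z": 0, "rx": 0, "ry": 0, "rz": 0, "claw": 255}, {"x": 0.228, "y": -0.146, "z": 0, "rx": 0, "ry": 0, "rz": 0, "claw": 255}, {"x": 0.228, "y": -0.146, "z": -0.04, "rx": 0, "ry": 0, "rz": 0, "claw": 255}, {"x": 0.228, "y": -0.146, "z": -0.08, "rx": 0, "ry": 0, "rz": 0, "claw": 255}, {"x": 0.228, "y": -0.146, "z": -0.09, "rx": 0, "ry": 0, "rz": 0, "claw": 255}, {"x": 0.228, "y": -0.146, "z": -0.09, "rx": 0, "ry": 0, "rz": 0, "claw": 255}, {"x": 0.228, "y": -0.146, "z": -0.09, "rx": 0, "ry": 0, "rz": 0, "claw": 255}], squeeze=12)

```text
t: 24.42
tool_pos: [0.6662, 0.0997, 0.2061]
orientation: [2.112, 2.326, 0.0]
force: [-0.3, 0.2, -1.3]
opening: 0.0261
gripper_force: 12.0
```

```bash
python3 - <<'E'
from h import *
robot.read_camera('top'); robot.read_camera('top')
st()
blobs('wrist',.138,.158,90)
blobs('wrist',.2,.24,40)
P,im,d=cloud('wrist')
cv2.imwrite('pics/w7.png',im[150:360,150:380,::-1])
E
```

```text
t 24.52 tcp [0.667  0.0998 0.2074] closing -174.47 tilt [0.0028 0.0002] open 0.0256 q6 -0.02
wrist px [137. 181.] circ 0.577 0.1177 r 0.0297 mean [0.5783 0.1197 0.1518] rgb [236. 236. 236.]
wrist px [255. 203.] circ 0.6657 0.1003 r 0.0194 mean [0.6644 0.1076 0.1424] rgb [127. 130. 130.]
wrist px [147. 255.] circ 0.5834 0.0476 r 0.0287 mean [0.5849 0.0611 0.1511] rgb [214. 214. 212.]
wrist px [257. 295.] circ 0.6737 0.0239 r 0.0138 mean [0.6734 0.0269 0.1422] rgb [77. 78. 78.]
wrist px [ 50. 334.] circ 0.504 -0.0215 r 0.004 mean [ 0.5039 -0.0197  0.1532] rgb [116. 117. 116.]
wrist px [257. 258.] circ 0.6658 0.1087 r 0.0289 mean [0.6661 0.105  0.2208] rgb [85. 83. 76.]
```

View pics/w7.png

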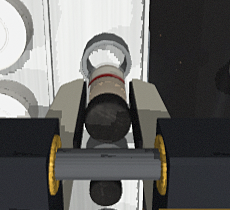

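Emit:
arm_command(targets=[{"x": -0.003, "y": 0.001, "z": 0, "rx": 0, "ry": 0, "rz": 0, "claw": 255}, {"x": -0.003, "y": 0.001, "z": -0.02, "rx": 0, "ry": 0, "rz": 0, "claw": 255}, {"x": -0.003, "y": 0.001, "z": -0.04, "rx": 0, "ry": 0, "rz": 0, "claw": 255}, {"x": -0.003, "y": 0.001, "z": -0.06, "rx": 0, "ry": 0, "rz": 0, "claw": 255}, {"x": -0.003, "y": 0.001, "z": -0.08, "rx": 0, "ry": 0, "rz": 0, "claw": 255}, {"x": -0.003, "y": 0.001, "z": -0.09, "rx": 0, "ry": 0, "rz": 0, "claw": 255}, {"x": -0.003, "y": 0.001, "z": -0.09, "rx": 0, "ry": 0, "rz": 0, "claw": 255}, {"x": -0.003, "y": 0.001, "z": -0.09, "rx": 0, "ry": 0, "rz": 0, "claw": 255}], squeeze=12)

```text
t: 25.28
tool_pos: [0.6648, 0.1008, 0.1588]
orientation: [-2.111, -2.325, -0.001]
force: [3.2, 3.4, 0.0]
opening: 0.0254
gripper_force: 12.0
```

Emit:
arm_command(targets=[{"x": 0, "y": 0, "z": 0, "rx": 0, "ry": 0, "rz": 0, "claw": 140}, {"x": 0, "y": 0, "z": 0, "rx": 0, "ry": 0, "rz": 0, "claw": 140}, {"x": 0, "y": 0, "z": 0, "rx": 0, "ry": 0, "rz": 0, "claw": 140}, {"x": 0, "y": 0, "z": 0.07, "rx": 0, "ry": 0, "rz": 0, "claw": 140}, {"x": 0, "y": 0, "z": 0.15, "rx": 0, "ry": 0, "rz": 0, "claw": 140}, {"x": 0, "y": -0.05, "z": 0.21, "rx": 0, "ry": 0, "rz": 0, "claw": 120}, {"x": 0, "y": -0.12, "z": 0.21, "rx": 0, "ry": 0, "rz": 0, "claw": 100}, {"x": -0.03, "y": -0.195, "z": 0.21, "rx": 0, "ry": 0, "rz": 0, "claw": 100}, {"x": -0.06, "y": -0.27, "z": 0.21, "rx": 0, "ry": 0, "rz": 0, "claw": 100}, {"x": -0.09, "y": -0.345, "z": 0.21, "rx": 0, "ry": 0, "rz": 0, "claw": 100}])

```text
t: 26.12
tool_pos: [0.6189, -0.0742, 0.265]
orientation: [2.112, 2.326, -0.001]
force: [0.7, -0.3, 0.6]
opening: 0.0562
gripper_force: 0.0
```

Emit:
arm_command(targets=[{"x": -0.03, "y": -0.075, "z": 0, "rx": 0, "ry": 0, "rz": 0, "claw": 100}, {"x": -0.06, "y": -0.15, "z": 0, "rx": 0, "ry": 0, "rz": 0, "claw": 100}, {"x": -0.09, "y": -0.225, "z": 0, "rx": 0, "ry": 0, "rz": 0, "claw": 100}, {"x": -0.12, "y": -0.3, "z": 0, "rx": 0, "ry": 0, "rz": 0, "claw": 100}, {"x": -0.15, "y": -0.375, "z": -0.02, "rx": 0, "ry": 0, "rz": 0, "claw": 100}, {"x": -0.18, "y": -0.45, "z": -0.05, "rx": 0, "ry": 0, "rz": 0, "claw": 100}, {"x": -0.21, "y": -0.525, "z": -0.08, "rx": 0, "ry": 0, "rz": 0, "claw": 100}, {"x": -0.238, "y": -0.6, "z": -0.11, "rx": 0, "ry": 0, "rz": 0, "claw": 100}, {"x": -0.238, "y": -0.62, "z": -0.13, "rx": 0, "ry": 0, "rz": 0, "claw": 100}, {"x": -0.238, "y": -0.62, "z": -0.13, "rx": 0, "ry": 0, "rz": 0, "claw": 100}])

```text
t: 26.95
tool_pos: [0.4977, -0.385, 0.1964]
orientation: [-2.114, -2.317, 0.002]
force: [1.3, 0.3, -0.5]
opening: 0.0565
gripper_force: 0.0
```

```bash
python3 - <<'E'
from h import *
for i in range(4): robot.read_camera('top')
st()
blobs('wrist',.052,.065,60)
blobs('top',.172,.187,10)
blobs('top',.142,.165,40)
E
```

```text
t 27.15 tcp [ 0.5016 -0.3817  0.201 ] closing -174.44 tilt [ 0.0008 -0.0002] open 0.0564 q6 -0.83
wrist px [258. 188.] circ 0.5018 -0.3836 r 0.0124 mean [ 0.5019 -0.3828  0.0588] rgb [114. 111. 108.]
wrist px [425. 241.] circ 0.7056 -0.4411 r 0.0826 mean [ 0.6873 -0.4248  0.0587] rgb [ 47. 112. 103.]
top px [242. 146.] circ 0.6738 0.0118 r 0.0118 mean [0.6743 0.0117 0.1797] rgb [99. 98. 96.]
top px [257. 171.] circ 0.5927 -0.0354 r 0.0296 mean [ 0.5925 -0.0358  0.1563] rgb [245. 245. 245.]
top px [277. 169.] circ 0.5958 -0.1043 r 0.0273 mean [ 0.597  -0.1012  0.1596] rgb [246. 246. 246.]
top px [234. 174.] circ 0.5844 0.0426 r 0.0298 mean [0.5847 0.0417 0.1513] rgb [245. 245. 244.]
top px [211. 177.] circ 0.5767 0.1165 r 0.0291 mean [0.576  0.1163 0.1472] rgb [246. 246. 246.]
```

Emit:
arm_command(targets=[{"x": 0, "y": -0.004, "z": -0.08, "rx": 0, "ry": 0, "rz": 0, "claw": 100}, {"x": 0, "y": -0.004, "z": -0.16, "rx": 0, "ry": 0, "rz": 0, "claw": 100}, {"x": 0, "y": -0.004, "z": -0.24, "rx": 0, "ry": 0, "rz": 0, "claw": 100}, {"x": 0, "y": -0.004, "z": -0.31, "rx": 0, "ry": 0, "rz": 0, "claw": 100}, {"x": 0, "y": -0.004, "z": -0.32, "rx": 0, "ry": 0, "rz": 0, "claw": 130}, {"x": 0, "y": -0.004, "z": -0.32, "rx": 0, "ry": 0, "rz": 0, "claw": 150}, {"x": 0, "y": -0.004, "z": -0.32, "rx": 0, "ry": 0, "rz": 0, "claw": 255}, {"x": 0, "y": -0.004, "z": -0.32, "rx": 0, "ry": 0, "rz": 0, "claw": 255}, {"x": 0, "y": -0.004, "z": -0.32, "rx": 0, "ry": 0, "rz": 0, "claw": 255}, {"x": 0, "y": -0.004, "z": -0.32, "rx": 0, "ry": 0, "rz": 0, "claw": 255}], squeeze=12)

```text
t: 28.13
tool_pos: [0.5027, -0.3861, 0.0436]
orientation: [2.109, 2.322, 0.0]
force: [-0.6, 0.6, 7.4]
opening: 0.0254
gripper_force: 12.0
```

Emit:
arm_command(targets=[{"x": 0, "y": 0, "z": 0.08, "rx": 0, "ry": 0, "rz": 0, "claw": 255}, {"x": 0, "y": 0, "z": 0.16, "rx": 0, "ry": 0, "rz": 0, "claw": 255}, {"x": 0, "y": 0, "z": 0.24, "rx": 0, "ry": 0, "rz": 0, "claw": 255}, {"x": 0, "y": 0.02, "z": 0.32, "rx": 0, "ry": 0, "rz": 0, "claw": 255}, {"x": 0.03, "y": 0.06, "z": 0.38, "rx": 0, "ry": 0, "rz": 0, "claw": 255}, {"x": 0.07, "y": 0.12, "z": 0.4, "rx": 0, "ry": 0, "rz": 0, "claw": 255}, {"x": 0.11, "y": 0.19, "z": 0.4, "rx": 0, "ry": 0, "rz": 0, "claw": 255}, {"x": 0.15, "y": 0.26, "z": 0.4, "rx": 0, "ry": 0, "rz": 0, "claw": 255}, {"x": 0.19, "y": 0.33, "z": 0.4, "rx": 0, "ry": 0, "rz": 0, "claw": 255}, {"x": 0.23, "y": 0.4, "z": 0.4, "rx": 0, "ry": 0, "rz": 0, "claw": 255}], squeeze=12)

```text
t: 28.97
tool_pos: [0.6167, -0.183, 0.2419]
orientation: [2.111, 2.323, 0.001]
force: [0.4, 0.2, -0.2]
opening: 0.0259
gripper_force: 12.0
```

Emit:
arm_command(targets=[{"x": 0.05, "y": 0.07, "z": 0, "rx": 0, "ry": 0, "rz": 0, "claw": 255}, {"x": 0.1, "y": 0.14, "z": 0, "rx": 0, "ry": 0, "rz": 0, "claw": 255}, {"x": 0.13, "y": 0.2, "z": 0, "rx": 0, "ry": 0, "rz": 0, "claw": 255}, {"x": 0.137, "y": 0.211, "z": -0.03, "rx": 0, "ry": 0, "rz": 0, "claw": 255}, {"x": 0.137, "y": 0.211, "z": -0.06, "rx": 0, "ry": 0, "rz": 0, "claw": 255}, {"x": 0.137, "y": 0.211, "z": -0.06, "rx": 0, "ry": 0, "rz": 0, "claw": 255}, {"x": 0.137, "y": 0.211, "z": -0.06, "rx": 0, "ry": 0, "rz": 0, "claw": 255}, {"x": 0.137, "y": 0.211, "z": -0.06, "rx": 0, "ry": 0, "rz": 0, "claw": 255}], squeeze=12)

```text
t: 29.63
tool_pos: [0.6843, -0.0799, 0.2114]
orientation: [2.113, 2.324, 0.001]
force: [0.6, 0.4, -0.2]
opening: 0.026
gripper_force: 12.0
```

```bash
python3 - <<'E'
from h import *
robot.read_camera('top'); robot.read_camera('top')
st()
blobs('wrist',.138,.17,90)
blobs('wrist',.171,.187,40)
P,im,d=cloud('wrist')
cv2.imwrite('pics/w8.png',im[:,:,::-1])
E
```

```text
t 29.73 tcp [ 0.6847 -0.0801  0.212 ] closing -174.57 tilt [ 0.0023 -0.0005] open 0.0256 q6 -0.29
wrist px [121.  29.] circ 0.5833 0.044 r 0.0298 mean [0.5862 0.0374 0.1508] rgb [229. 230. 229.]
wrist px [258.  94.] circ 0.6747 0.0123 r 0.0194 mean [0.6766 0.0068 0.1441] rgb [124. 126. 126.]
wrist px [ 7. 95.] circ 0.5028 -0.0081 r 0.017 mean [ 0.5039 -0.0099  0.1452] rgb [116. 117. 116.]
wrist px [255. 102.] circ 0.6748 0.0033 r 0.0093 mean [0.6752 0.0018 0.156 ] rgb [92. 92. 88.]
wrist px [133. 141.] circ 0.5921 -0.0334 r 0.0296 mean [ 0.5936 -0.0322  0.1554] rgb [233. 233. 233.]
wrist px [257. 199.] circ 0.6838 -0.0767 r 0.0195 mean [ 0.6829 -0.0686  0.1477] rgb [118. 120. 120.]
wrist px [144. 239.] circ 0.5998 -0.1106 r 0.0296 mean [ 0.6018 -0.1041  0.159 ] rgb [221. 221. 220.]
wrist px [254.  78.] circ 0.6734 0.0143 r 0.0124 mean [0.6735 0.0145 0.1789] rgb [57. 55. 54.]
wrist px [257. 212.] circ 0.6837 -0.0727 r 0.012 mean [ 0.6831 -0.0667  0.1792] rgb [142. 138. 131.]
```

View pics/w8.png

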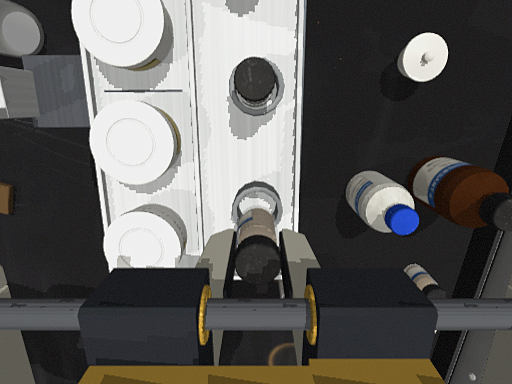

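Emit:
arm_command(targets=[{"x": -0.002, "y": 0.006, "z": 0, "rx": 0, "ry": 0, "rz": 0, "claw": 255}, {"x": -0.002, "y": 0.006, "z": -0.03, "rx": 0, "ry": 0, "rz": 0, "claw": 255}, {"x": -0.002, "y": 0.006, "z": -0.05, "rx": 0, "ry": 0, "rz": 0, "claw": 255}, {"x": -0.002, "y": 0.006, "z": -0.07, "rx": 0, "ry": 0, "rz": 0, "claw": 255}, {"x": -0.002, "y": 0.006, "z": -0.085, "rx": 0, "ry": 0, "rz": 0, "claw": 255}, {"x": -0.002, "y": 0.004, "z": -0.095, "rx": 0, "ry": 0, "rz": 0, "claw": 255}, {"x": -0.002, "y": 0.004, "z": -0.097, "rx": 0, "ry": 0, "rz": 0, "claw": 255}, {"x": -0.002, "y": 0.004, "z": -0.097, "rx": 0, "ry": 0, "rz": 0, "claw": 255}], squeeze=12)

```text
t: 30.5
tool_pos: [0.6831, -0.0776, 0.161]
orientation: [-2.113, -2.325, 0.001]
force: [1.3, -3.8, 2.0]
opening: 0.0259
gripper_force: 12.0
```

Emit:
arm_command(targets=[{"x": 0, "y": 0, "z": 0, "rx": 0, "ry": 0, "rz": 0, "claw": 140}, {"x": 0, "y": 0, "z": 0, "rx": 0, "ry": 0, "rz": 0, "claw": 140}, {"x": 0, "y": 0, "z": 0, "rx": 0, "ry": 0, "rz": 0, "claw": 140}, {"x": 0, "y": 0, "z": 0.07, "rx": 0, "ry": 0, "rz": 0, "claw": 140}, {"x": 0, "y": 0, "z": 0.15, "rx": 0, "ry": 0, "rz": 0, "claw": 140}, {"x": -0.05, "y": -0.01, "z": 0.22, "rx": 0, "ry": 0, "rz": 0, "claw": 120}, {"x": -0.1, "y": -0.03, "z": 0.28, "rx": 0, "ry": 0, "rz": 0, "claw": 100}, {"x": -0.126, "y": -0.04, "z": 0.3, "rx": 0, "ry": 0, "rz": 0, "claw": 100}, {"x": -0.126, "y": -0.04, "z": 0.3, "rx": 0, "ry": 0, "rz": 0, "claw": 100}, {"x": -0.126, "y": -0.04, "z": 0.3, "rx": 0, "ry": 0, "rz": 0, "claw": 100}])

```text
t: 31.33
tool_pos: [0.6206, -0.0969, 0.3126]
orientation: [2.112, 2.324, 0.002]
force: [-0.2, -0.4, 0.2]
opening: 0.0565
gripper_force: 0.0
```

```bash
python3 - <<'E'
from h import *
robot.read_camera('top'); robot.read_camera('top')
st()
blobs('wrist',.138,.170,90)
blobs('wrist',.17,.19,30)
blobs('top',.142,.168,40)
blobs('top',.17,.19,10)
P,im,d=cloud('wrist')
q=P[np.abs(P[...,2]-.12)<.02]; q=q[(q[:,0]>.55)&(q[:,0]<.73)&(np.abs(q[:,1])<.16)]
A=np.c_[q[:,:2],np.ones(len(q))]
for _ in range(4):
    c=np.linalg.lstsq(A,q[:,2],rcond=None)[0]; r=np.abs(q[:,2]-A@c); q=q[r<.004];A=A[r<.004]
print('tray plane',c.round(4))
E
```

```text
t 31.43 tcp [ 0.6202 -0.0964  0.3095] closing -174.48 tilt [-0.0025  0.0011] open 0.0565 q6 -0.33
wrist px [234.  35.] circ 0.5838 0.0423 r 0.0294 mean [0.584  0.0421 0.1534] rgb [237. 237. 237.]
wrist px [147.  81.] circ 0.5036 -0.0058 r 0.0171 mean [ 0.5027 -0.0054  0.1505] rgb [131. 132. 130.]
wrist px [315.  86.] circ 0.6746 0.0099 r 0.0193 mean [0.6668 0.0063 0.1473] rgb [110. 111. 110.]
wrist px [237. 122.] circ 0.5922 -0.0363 r 0.0293 mean [ 0.5925 -0.0356  0.1533] rgb [238. 239. 238.]
wrist px [314. 166.] circ 0.684 -0.0793 r 0.0195 mean [ 0.6771 -0.0735  0.1478] rgb [115. 115. 111.]
wrist px [238. 195.] circ 0.6 -0.1134 r 0.0295 mean [ 0.6002 -0.1115  0.1529] rgb [235. 235. 234.]
wrist px [135.  80.] circ 0.5012 -0.0062 r 0.017 mean [ 0.5019 -0.0059  0.1786] rgb [187. 188. 186.]
wrist px [330.  81.] circ 0.6738 0.0099 r 0.0125 mean [0.6732 0.0097 0.1786] rgb [54. 53. 51.]
wrist px [324. 179.] circ 0.6831 -0.0797 r 0.0125 mean [ 0.6822 -0.0789  0.1784] rgb [52. 50. 49.]
top px [422.  46.] circ 1.021 -0.6257 r 0.0251 mean [ 1.0221 -0.624   0.1543] rgb [132. 132. 127.]
top px [
[... 1738 characters left out ...]
131. 127.]
top px [174.  47.] circ 1.0197 0.2318 r 0.006 mean [1.0211 0.2322 0.1822] rgb [132. 131. 126.]
top px [184.  47.] circ 1.0205 0.2018 r 0.006 mean [1.0206 0.2018 0.1818] rgb [131. 131. 127.]
top px [16. 50.] circ 1.0181 0.7647 r 0.0078 mean [1.0201 0.7651 0.1831] rgb [130. 131. 126.]
top px [45. 50.] circ 1.0213 0.6695 r 0.009 mean [1.0204 0.6686 0.1785] rgb [130. 131. 126.]
top px [63. 49.] circ 1.0214 0.6072 r 0.0091 mean [1.0205 0.6065 0.1834] rgb [131. 131. 127.]
top px [243. 146.] circ 0.6758 0.0073 r 0.0128 mean [0.6739 0.0071 0.1799] rgb [99. 98. 96.]
top px [217. 149.] circ 0.6652 0.0948 r 0.012 mean [0.6648 0.0949 0.1795] rgb [88. 87. 84.]
tray plane [0.     0.0016 0.12  ]
```

Emit:
arm_command(targets=[{"x": -0.04, "y": 0.02, "z": 0, "rx": 0, "ry": 0, "rz": 0.06, "claw": 80}, {"x": -0.08, "y": 0.04, "z": 0, "rx": 0, "ry": 0, "rz": 0.12, "claw": 80}, {"x": -0.12, "y": 0.08, "z": 0, "rx": 0, "ry": 0, "rz": 0.18, "claw": 80}, {"x": -0.16, "y": 0.12, "z": 0, "rx": 0, "ry": 0, "rz": 0.24, "claw": 80}, {"x": -0.2, "y": 0.15, "z": 0, "rx": 0, "ry": 0, "rz": 0.3, "claw": 80}, {"x": -0.237, "y": 0.181, "z": 0, "rx": 0, "ry": 0, "rz": 0.36, "claw": 80}, {"x": -0.237, "y": 0.181, "z": 0, "rx": 0, "ry": 0, "rz": 0.42, "claw": 80}, {"x": -0.237, "y": 0.181, "z": 0, "rx": 0, "ry": 0, "rz": 0.48, "claw": 80}, {"x": -0.237, "y": 0.181, "z": 0, "rx": 0, "ry": 0, "rz": 0.54, "claw": 80}, {"x": -0.237, "y": 0.181, "z": 0, "rx": 0, "ry": 0, "rz": 0.6, "claw": 80}])

```text
t: 32.47
tool_pos: [0.5017, -0.0061, 0.311]
orientation: [-0.42, -3.112, -0.0]
force: [0.1, 0.2, 0.3]
opening: 0.0636
gripper_force: 0.0
```

Emit:
arm_command(targets=[{"x": 0, "y": 0, "z": -0.04, "rx": 0, "ry": 0, "rz": 0.06, "claw": 80}, {"x": 0, "y": 0, "z": -0.08, "rx": 0, "ry": 0, "rz": 0.12, "claw": 80}, {"x": 0, "y": 0, "z": -0.08, "rx": 0, "ry": 0, "rz": 0.185, "claw": 80}, {"x": 0, "y": 0, "z": -0.08, "rx": 0, "ry": 0, "rz": 0.185, "claw": 80}, {"x": 0, "y": 0, "z": -0.08, "rx": 0, "ry": 0, "rz": 0.185, "claw": 80}])

```text
t: 32.88
tool_pos: [0.5018, -0.0064, 0.2712]
orientation: [0.144, -3.137, -0.0]
force: [0.2, 0.8, -0.5]
opening: 0.064
gripper_force: 0.0
```

```bash
python3 - <<'E'
from h import *
robot.read_camera('scene'); robot.read_camera('scene')
st()
blobs('wrist',.165,.19,30)
P,im,d=cloud('wrist')
m=(np.abs(P[...,2]-.165)<.018)&(np.abs(P[...,0]-.5)<.03)&(np.abs(P[...,1])<.04); q=P[m].astype(np.float32); print(len(q),cv2.minAreaRect(q[:,:2]),q.mean(0))
print(robot.read_state()['q'])
cv2.imwrite('pics/w9.png',im[:,:,::-1])
E
```

```text
t 32.98 tcp [ 0.5022 -0.0065  0.2721] closing -84.77 tilt [ 0.0007 -0.0001] open 0.0638 q6 -1.78
wrist px [257. 198.] circ 0.4982 -0.0066 r 0.017 mean [ 0.4991 -0.0069  0.1776] rgb [177. 179. 177.]
wrist px [257. 354.] circ 0.6722 0.0097 r 0.0127 mean [0.668  0.0093 0.1766] rgb [48. 47. 46.]
wrist px [339. 354.] circ 0.6625 0.0955 r 0.0113 mean [0.6603 0.0926 0.1767] rgb [45. 44. 43.]
wrist px [175. 356.] circ 0.6818 -0.0789 r 0.0119 mean [ 0.6778 -0.0752  0.1762] rgb [50. 49. 47.]Traceback (most recent call last):
  File "<stdin>", line 6, in <module>
cv2.error: OpenCV(4.12.0) /io/opencv/modules/imgproc/src/convhull.cpp:143: error: (-215:Assertion failed) total >= 0 && (depth == CV_32F || depth == CV_32S) in function 'convexHull'
```

Emit:
arm_command(targets=[{"x": -0.002, "y": 0, "z": -0.08, "rx": 0, "ry": 0, "rz": 0, "claw": 80}, {"x": -0.002, "y": 0, "z": -0.16, "rx": 0, "ry": 0, "rz": 0, "claw": 80}, {"x": -0.002, "y": 0, "z": -0.208, "rx": 0, "ry": 0, "rz": 0, "claw": 80}, {"x": -0.002, "y": 0, "z": -0.208, "rx": 0, "ry": 0, "rz": 0, "claw": 100}, {"x": -0.002, "y": 0, "z": -0.208, "rx": 0, "ry": 0, "rz": 0, "claw": 130}, {"x": -0.002, "y": 0, "z": -0.208, "rx": 0, "ry": 0, "rz": 0, "claw": 255}, {"x": -0.002, "y": 0, "z": -0.208, "rx": 0, "ry": 0, "rz": 0, "claw": 255}, {"x": -0.002, "y": 0, "z": -0.208, "rx": 0, "ry": 0, "rz": 0, "claw": 255}, {"x": -0.002, "y": 0, "z": -0.208, "rx": 0, "ry": 0, "rz": 0, "claw": 255}], squeeze=35)

```text
t: 33.78
tool_pos: [0.5024, -0.0068, 0.1701]
orientation: [-0.149, 3.134, -0.001]
force: [0.1, -0.2, 7.0]
opening: 0.0337
gripper_force: 35.0
```

Emit:
arm_command(targets=[{"x": 0, "y": 0, "z": 0.03, "rx": 0, "ry": 0, "rz": 0, "claw": 255}, {"x": 0, "y": 0, "z": 0.06, "rx": 0, "ry": 0, "rz": 0, "claw": 255}, {"x": 0, "y": 0, "z": 0.1, "rx": 0, "ry": 0, "rz": 0, "claw": 255}, {"x": 0, "y": 0, "z": 0.14, "rx": 0, "ry": 0, "rz": 0, "claw": 255}, {"x": 0, "y": 0, "z": 0.18, "rx": 0, "ry": 0, "rz": 0, "claw": 255}, {"x": 0, "y": 0, "z": 0.22, "rx": 0, "ry": 0, "rz": 0, "claw": 255}, {"x": 0, "y": 0, "z": 0.26, "rx": 0, "ry": 0, "rz": 0, "claw": 255}, {"x": 0, "y": 0, "z": 0.29, "rx": 0, "ry": 0, "rz": 0, "claw": 255}, {"x": 0, "y": 0, "z": 0.29, "rx": 0, "ry": 0, "rz": 0, "claw": 255}, {"x": 0, "y": 0, "z": 0.29, "rx": 0, "ry": 0, "rz": 0, "claw": 255}], squeeze=35)

```text
t: 34.62
tool_pos: [0.5014, -0.0066, 0.3136]
orientation: [-0.149, 3.136, -0.001]
force: [0.4, 0.2, -2.2]
opening: 0.0335
gripper_force: 35.0
```

```bash
python3 - <<'E'
from h import *
st()
im,d,c=snap('scene'); 
im2,_,_=snap('wrist')
cv2.imwrite('pics/s10.png',np.hstack([cv2.resize(im[120:330,150:400],(400,336)),cv2.resize(im2,(400,300))[:, :].copy() if 0 else cv2.resize(im2,(400,336))])[:,:,::-1])
blobs('top',.146,.16,40)
E
```

```text
t 34.62 tcp [ 0.5014 -0.0066  0.3136] closing -84.55 tilt [ 0.0024 -0.0003] open 0.0335 q6 -1.78
top px [211. 178.] circ 0.5766 0.1149 r 0.0281 mean [0.5744 0.1173 0.1523] rgb [244. 244. 244.]
```

View pics/s10.png

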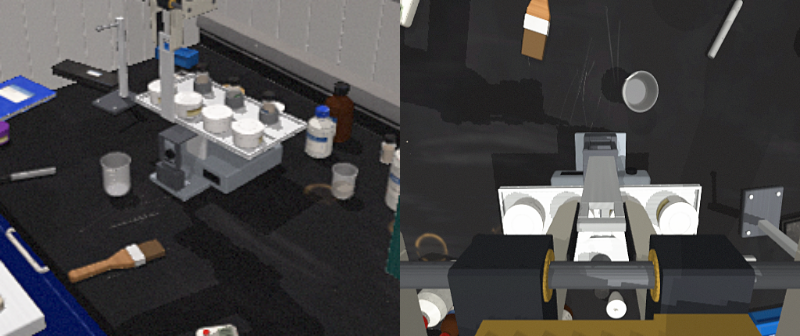

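Emit:
arm_command(targets=[{"x": -0.04, "y": 0.02, "z": 0.0, "rx": 0, "ry": 0, "rz": 0.01, "claw": 255}, {"x": -0.05, "y": 0.08, "z": 0.0, "rx": 0, "ry": 0, "rz": 0.02, "claw": 255}, {"x": -0.05, "y": 0.15, "z": 0.0, "rx": 0, "ry": 0, "rz": 0.03, "claw": 255}, {"x": -0.05, "y": 0.22, "z": 0.0, "rx": 0, "ry": 0, "rz": 0.04, "claw": 255}, {"x": -0.05, "y": 0.29, "z": 0.0, "rx": 0, "ry": 0, "rz": 0.051, "claw": 255}, {"x": -0.05, "y": 0.36, "z": 0.0, "rx": 0, "ry": 0, "rz": 0.051, "claw": 255}, {"x": -0.05, "y": 0.43, "z": 0.0, "rx": 0, "ry": 0, "rz": 0.051, "claw": 255}, {"x": -0.03, "y": 0.5, "z": 0.0, "rx": 0, "ry": 0, "rz": 0.051, "claw": 255}, {"x": 0, "y": 0.57, "z": 0.0, "rx": 0, "ry": 0, "rz": 0.051, "claw": 255}, {"x": 0.02, "y": 0.63, "z": 0, "rx": 0, "ry": 0, "rz": 0.051, "claw": 255}], squeeze=35)

```text
t: 35.6
tool_pos: [0.5105, 0.3106, 0.3108]
orientation: [0.31, -3.124, 0.001]
force: [1.7, -0.4, -1.3]
opening: 0.0336
gripper_force: 35.0
```

Emit:
arm_command(targets=[{"x": 0.02, "y": 0.052, "z": -0.02, "rx": 0, "ry": 0, "rz": 0, "claw": 255}, {"x": 0.02, "y": 0.052, "z": -0.08, "rx": 0, "ry": 0, "rz": 0, "claw": 255}, {"x": 0.02, "y": 0.052, "z": -0.14, "rx": 0, "ry": 0, "rz": 0, "claw": 255}, {"x": 0.02, "y": 0.052, "z": -0.196, "rx": 0, "ry": 0, "rz": 0, "claw": 255}, {"x": 0.02, "y": 0.052, "z": -0.196, "rx": 0, "ry": 0, "rz": 0, "claw": 255}, {"x": 0.02, "y": 0.052, "z": -0.196, "rx": 0, "ry": 0, "rz": 0, "claw": 255}, {"x": 0.02, "y": 0.052, "z": -0.196, "rx": 0, "ry": 0, "rz": 0, "claw": 255}], squeeze=35)

```text
t: 36.18
tool_pos: [0.5211, 0.3345, 0.2158]
orientation: [-0.309, 3.126, 0.0]
force: [0.5, -0.1, -0.4]
opening: 0.0336
gripper_force: 35.0
```

```bash
python3 - <<'E'
from h import *
robot.read_camera('top'); robot.read_camera('top')
st()
im,d,c=snap('wrist'); P,_,_=cloud('wrist')
m=(P[...,2]>.17)&(P[...,2]<.225)&(P[...,0]>.555)&(P[...,0]<.62)&(np.abs(P[...,1]-.345)<.02)
q=P[m]
for a in np.arange(.55,.63,.01):
    k=q[(q[:,0]>=a)&(q[:,0]<a+.01)]
    if len(k)>3: print(round(a,3),len(k),k.mean(0).round(4),k.max(0).round(4))
a,_,_=snap('scene')
cv2.imwrite('pics/p11.png',np.hstack([cv2.resize(im,(480,360)),cv2.resize(a[120:240,170:276],(320,360),interpolation=cv2.INTER_CUBIC)])[:,:,::-1])
blobs('top',.142,.165,40)
E
```

```text
t 36.28 tcp [0.522  0.3349 0.2175] closing -78.71 tilt [0.0035 0.0019] open 0.0338 q6 -1.28
0.56 11 [0.5613 0.3399 0.2019] [0.5621 0.3425 0.2037]
0.58 70 [0.5869 0.3455 0.2047] [0.5899 0.3494 0.2064]
0.59 118 [0.595  0.3471 0.2035] [0.6    0.3514 0.2053]
0.6 109 [0.605  0.3489 0.2021] [0.6099 0.3535 0.204 ]
0.61 87 [0.614  0.3506 0.2008] [0.6197 0.3551 0.2025]
top px [131.  52.] circ 1.0212 0.3857 r 0.023 mean [1.0212 0.3854 0.1535] rgb [130. 130. 126.]
top px [281. 168.] circ 0.6005 -0.1163 r 0.03 mean [ 0.6007 -0.1158  0.1554] rgb [244. 244. 244.]
top px [258. 171.] circ 0.5933 -0.0386 r 0.0294 mean [ 0.5931 -0.0386  0.155 ] rgb [244. 245. 244.]
top px [234. 174.] circ 0.5849 0.0394 r 0.0296 mean [0.5842 0.0403 0.1534] rgb [244. 244. 244.]
top px [212. 177.] circ 0.5776 0.1149 r 0.0299 mean [0.5766 0.1142 0.1525] rgb [243. 243. 243.]
```

View pics/p11.png

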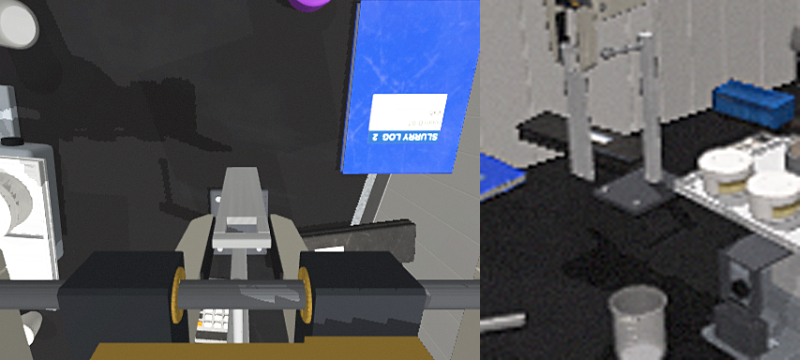

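Emit:
arm_command(targets=[{"x": 0, "y": -0.002, "z": -0.005, "rx": 0, "ry": 0, "rz": 0, "claw": 255}, {"x": 0.02, "y": 0.002, "z": -0.005, "rx": 0, "ry": 0, "rz": 0, "claw": 255}, {"x": 0.04, "y": 0.005, "z": -0.005, "rx": 0, "ry": 0, "rz": 0, "claw": 255}, {"x": 0.06, "y": 0.009, "z": -0.005, "rx": 0, "ry": 0, "rz": 0, "claw": 255}, {"x": 0.08, "y": 0.013, "z": -0.006, "rx": 0, "ry": 0, "rz": 0, "claw": 255}, {"x": 0.1, "y": 0.017, "z": -0.008, "rx": 0, "ry": 0, "rz": 0, "claw": 255}], squeeze=35)

```text
t: 36.93
tool_pos: [0.5715, 0.343, 0.2111]
orientation: [-0.309, 3.126, 0.0]
force: [-0.3, 1.5, -1.2]
opening: 0.0336
gripper_force: 35.0
```

Emit:
arm_command(targets=[{"x": 0.02, "y": 0.004, "z": 0, "rx": 0, "ry": 0, "rz": 0, "claw": 255}, {"x": 0.04, "y": 0.007, "z": -0.003, "rx": 0, "ry": 0, "rz": 0, "claw": 255}, {"x": 0.04, "y": 0.007, "z": -0.008, "rx": 0, "ry": 0, "rz": 0, "claw": 255}, {"x": 0.04, "y": 0.007, "z": -0.013, "rx": 0, "ry": 0, "rz": 0, "claw": 255}, {"x": 0.04, "y": 0.007, "z": -0.017, "rx": 0, "ry": 0, "rz": 0, "claw": 255}, {"x": 0.04, "y": 0.007, "z": -0.017, "rx": 0, "ry": 0, "rz": 0, "claw": 255}, {"x": 0.04, "y": 0.007, "z": -0.017, "rx": 0, "ry": 0, "rz": 0, "claw": 255}], squeeze=35)

```text
t: 37.52
tool_pos: [0.5911, 0.3464, 0.2039]
orientation: [-0.309, 3.124, 0.001]
force: [0.4, -1.6, 4.8]
opening: 0.0336
gripper_force: 35.0
```

```bash
python3 - <<'E'
from h import *
st(); s=robot.read_state(); print(s['force'])
a,_,_=snap('scene'); im,d,c=snap('wrist')
cv2.imwrite('pics/p12.png',np.hstack([cv2.resize(im,(480,360)),cv2.resize(a[120:240,170:276],(320,360),interpolation=cv2.INTER_CUBIC)])[:,:,::-1])
E
```

```text
t 37.52 tcp [0.5911 0.3464 0.2039] closing -78.7 tilt [0.0026 0.0006] open 0.0336 q6 -1.31
[ 0.36784521 -1.57503224  4.84884094]
```

View pics/p12.png

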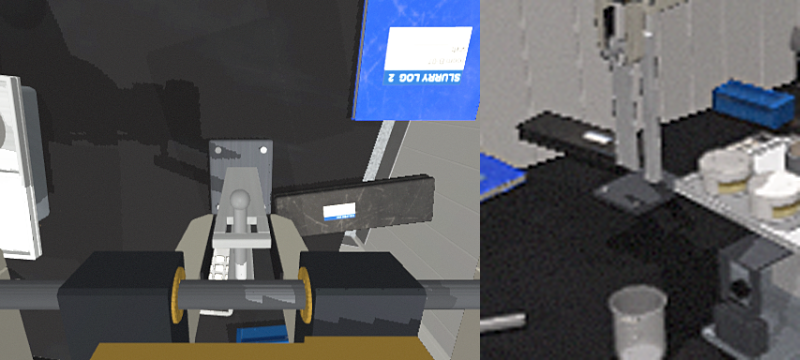

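Emit:
arm_command(targets=[{"x": 0, "y": 0, "z": 0, "rx": 0, "ry": 0, "rz": 0, "claw": 140}, {"x": 0, "y": 0, "z": 0, "rx": 0, "ry": 0, "rz": 0, "claw": 110}, {"x": 0, "y": 0, "z": 0, "rx": 0, "ry": 0, "rz": 0, "claw": 90}, {"x": 0, "y": 0, "z": 0, "rx": 0, "ry": 0, "rz": 0, "claw": 90}, {"x": 0, "y": 0, "z": 0.03, "rx": 0, "ry": 0, "rz": 0, "claw": 90}, {"x": 0, "y": 0, "z": 0.08, "rx": 0, "ry": 0, "rz": 0, "claw": 90}, {"x": 0, "y": 0, "z": 0.15, "rx": 0, "ry": 0, "rz": 0, "claw": 90}, {"x": -0.05, "y": 0, "z": 0.2, "rx": 0, "ry": 0, "rz": 0, "claw": 90}, {"x": -0.12, "y": 0, "z": 0.23, "rx": 0, "ry": 0, "rz": 0, "claw": 90}, {"x": -0.2, "y": 0, "z": 0.23, "rx": 0, "ry": 0, "rz": 0, "claw": 90}])

```text
t: 38.45
tool_pos: [0.4918, 0.3468, 0.3214]
orientation: [-0.307, 3.121, 0.004]
force: [0.5, 1.2, 0.8]
opening: 0.0603
gripper_force: 0.0
```

```bash
python3 - <<'E'
from h import *
robot.read_camera('top'); robot.read_camera('top')
st()
a,_,_=snap('scene'); im,d,c=snap('wrist')
blobs('top',.142,.167,90)
P,t,_=cloud('top')
q=P[125:195,195:300].reshape(-1,3); q=q[np.abs(q[:,2]-.12)<.02]
A=np.c_[q[:,:2],np.ones(len(q))]
for _ in range(5):
    c=np.linalg.lstsq(A,q[:,2],rcond=None)[0]; r=np.abs(q[:,2]-A@c); q=q[r<.006];A=A[r<.006]
print('tray plane',c.round(4))
o=np.hstack([cv2.resize(a[110:260,170:350],(480,400),interpolation=cv2.INTER_CUBIC),cv2.resize(t[120:260,120:300],(320,400)) ])
cv2.imwrite('pics/e13.png',o[:,:,::-1])
E
```

```text
t 38.55 tcp [0.4858 0.3467 0.3172] closing -78.55 tilt [-0.0024 -0.    ] open 0.0603 q6 -1.24
top px [281. 168.] circ 0.6021 -0.1151 r 0.0302 mean [ 0.6004 -0.1159  0.1556] rgb [243. 243. 243.]
top px [258. 171.] circ 0.5929 -0.0388 r 0.0294 mean [ 0.593  -0.0388  0.1547] rgb [243. 244. 243.]
top px [234. 174.] circ 0.5853 0.0397 r 0.0295 mean [0.584  0.0403 0.1535] rgb [243. 244. 243.]
top px [212. 177.] circ 0.5774 0.1135 r 0.0298 mean [0.5773 0.1144 0.1527] rgb [243. 243. 242.]
tray plane [ 0.0032 -0.0133  0.1197]
```

View pics/e13.png

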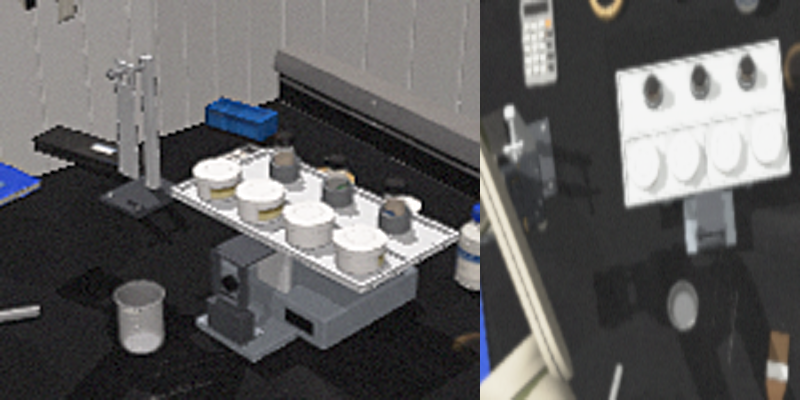

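```bash
python3 -c "
from plant import robot
print(robot.close_job())"
```

```text
the job is handed in; nothing more can be done
None
```

I handed the job in after about 39 s of the 210 s: all four tins are flat in the bay, the three vials stand in the rings, and the lock blade hangs by its eye on the peg. The beaker is still upright, and the freed tray lies nearly level, about 0.013 rad (0.75°) low at the +y end, which I left uncorrected.

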